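Unstack the pickle jars onto their tasting boards

TASK

Two small jars of pickles have been left stacked on two large ones behind the tasting counter. Take the stacks apart and stand each of these four jars upright in the middle of the slate on the tasting board whose dish holds the same pickle, setting the glass down gently without dropping or tipping it. Leave the oil bottle and the jar of baby corn standing where they are.

Things in the scene. Friction and masses are not known exactly. Their poses are not given: they have to be found in the camera images.
- tomato_centre (a point): Large glass jar of whole cherry tomatoes, red-and-white gingham lid. Height 110 mm: body 88 mm across up to 70 mm, shoulder sloping in to 86, neck 60 mm across, metal lid 64 mm across from 90 to 110 mm, flat on top; lift it by the lid. 0.5 to 0.75 kg. Point: on its axis, half-way up (55 mm above the foot); z up when upright. At the start a small jar stands on it.
- gherkin_centre (a point): Large glass jar of gherkins, green-and-white gingham lid. Height 110 mm: body 88 mm across up to 70 mm, shoulder sloping in to 86, neck 60 mm across, metal lid 64 mm across from 90 to 110 mm, flat on top; lift it by the lid. 0.5 to 0.75 kg. Point: on its axis, half-way up (55 mm above the foot); z up when upright. At the start a small jar stands on it.
- carrot_centre (a point): Small glass jar of carrot sticks, orange-and-white gingham lid. Height 78 mm: body 56 mm across up to 50 mm, neck 51, metal lid 54 mm across from 62 to 78 mm; lift it by body or lid. 0.16 to 0.26 kg. Point: on its axis, half-way up (39 mm above the foot); z up when upright. At the start it stands on one of the two large jars.
- beet_centre (a point): Small glass jar of dark purple baby beetroots, purple-and-white gingham lid. Height 78 mm: body 56 mm across up to 50 mm, neck 51, metal lid 54 mm across from 62 to 78 mm; lift it by body or lid. 0.16 to 0.26 kg. Point: on its axis, half-way up (39 mm above the foot); z up when upright. At the start it stands on one of the two large jars.
- tomato_slate (a point): Tasting board with a dish of whole cherry tomatoes (red): fixed wooden board 235 x 130 x 18 mm with a round dark slate 110 mm across flush in its top. Point: centre of the slate, on top, 65 mm from the board's -x end and sides; z up, x towards the dish (white, 84 mm across, 112 mm along x, rim 30 mm above the board, cocktail sticks to 75 mm).
- gherkin_slate (a point): Tasting board with a dish of gherkins (green): fixed wooden board 235 x 130 x 18 mm with a round dark slate 110 mm across flush in its top. Point: centre of the slate, on top, 65 mm from the board's -x end and sides; z up, x towards the dish (white, 84 mm across, 112 mm along x, rim 30 mm above the board, cocktail sticks to 75 mm).
- carrot_slate (a point): Tasting board with a dish of carrot sticks (orange): fixed wooden board 235 x 130 x 18 mm with a round dark slate 110 mm across flush in its top. Point: centre of the slate, on top, 65 mm from the board's -x end and sides; z up, x towards the dish (white, 84 mm across, 112 mm along x, rim 30 mm above the board, cocktail sticks to 75 mm).
- beet_slate (a point): Tasting board with a dish of dark purple baby beetroots (purple): fixed wooden board 235 x 130 x 18 mm with a round dark slate 110 mm across flush in its top. Point: centre of the slate, on top, 65 mm from the board's -x end and sides; z up, x towards the dish (white, 84 mm across, 112 mm along x, rim 30 mm above the board, cocktail sticks to 75 mm).
- corn_centre (a point): Large glass jar of yellow baby corn, lid in blue-and-white gingham, loose, of the same shape as the other large jars (88 mm across, 110 mm high), nothing on it. It has no board and stays where it is. The point is half-way up on its axis.
- oil_centre (a point): Green glass oil bottle with a black cap, loose, 56 mm across, 165 mm high. It stays where it is. The point is half-way up on its axis.

How it is judged:
By the outcome, as a careful person would: the job done as asked, in the order asked, and still so for the second after the job is handed in, with the robot touching nothing.
It also fails if it takes over 128 s, if anything falls off the work surface, if the arm or the gripper's body presses on something with over 40 N, if the wrist force passes 120 N, or if a joint passes its speed limit or range.

ROBOT

A 7-joint arm with a two-finger parallel gripper is mounted at the origin on the work surface. World frame = base frame: x ahead of the robot, y to its left, z up, the work surface at z = 0. Lengths are in m, angles in rad, forces in N, time in s.
With the tool pointing down it reaches from about 0.4 to 0.85 m from the base axis. Payload 10.4 kg.
Tool frame: the origin (TCP) lies midway between the tips of the shut fingers; the grasp point (between the pads) lies 19 mm behind it; z points along the fingers, y is the direction in which the jaws open and shut (so a half turn about z gives the same grasp; the last joint's range is limited). The gripper opens to 85 mm and grips with 20 to 120 N. Pads are 22 mm wide; open, the fingers measure 114 mm over their backs; the gripper's body (76 mm by 85 mm) begins 54 mm behind the grasp point. The pads swing forward as they close: fully open they stand 13 mm farther back than shut.
Start: joints at [1.241, 0.332, -0.065, 1.46, 0.022, 1.35, -0.088], TCP at [0.189, -0.596, 0.197] pointing down, gripper open.
Joint ranges: [-2.6, 2.6], [-0.5, 2.12], [-1.47, 1.34], [0.16, 2.42], [-1.27, 4.41], [0.06, 2.06], [-2.6, 2.6]. Speed limits (rad/s): [2.22, 2.22, 2.79, 2.79, 3.14, 3.14, 3.14].

INTERFACE

Orientations are given as a unit quaternion [x, y, z, w].
In Python, from workcell import get_obs, camera, calibration, hand_in gives the robot as it stands.
- The arm moves only by the shell command python3 -m handwheel 'ROWS' [FORCE]. ROWS is JSON, a list of rows, each an object with "jaw": the finger opening in mm, from 0 to 85.4; "delta_pos": the shift along the tool's x, y, z scaled (see below), a list of three; "turn": the turn about the tool's z scaled (see below). In form: [{"jaw": jaw, "delta_pos": [tx, ty, tz], "turn": turn}, ...]. A call has 1 to 10 rows; each row is the pose to reach, as a shift and turn from the pose commanded when the call began, along the tool's axes at that moment, turning the shorter way round; what a row does not reach only later rows make up. The controller multiplies each number of a shift by 1 m and each number of a turn by pi rad. A row lasts 1/12 s, in which the tool goes at most 41.7 mm and 7.16 degrees, less where a joint would pass 70% of its speed; a pose out of reach is approached as far as the arm can. A call with a number of a shift or a turn outside -1 to 1 is refused whole. A call with a gripper value outside its range is refused whole. The fingers move at their own pace and stop on an object; FORCE is the grip in N (left out, the last holds). Time passes only in rows, so rows that repeat a pose let the fingers close. It gives the time, the measured TCP pose, the force and the opening at its end, in the units of the state.
- get_obs(): the state, without advancing time (a new reading comes with each control period).
- camera(name): name is "scene" or "top"; returns the picture (384x512x3 uint8, red, green, blue); there is no depth.
- calibration(name): a dict with "mtx" (3x3 intrinsics, pixels), "rvec" (rotation vector, rad) and "tvec" (3), from world to camera coordinates, as OpenCV has them. Camera axes: x right, y down, z forward; pixel columns grow to the right and rows downward; lengths in m; the calibration is good to about 2 mm. A picture is of the moment at which its call begins. calibration takes no time and is no camera call.
- hand_in(): hands the job in, once; it reports no verdict.
The state is a dict: "clock": time; "joint_pos": joint angles; "joint_velocities": joint speeds; "tau": joint torques, N m; "position": TCP position; "ee_rot": TCP orientation; "ft_force": force on the tool from outside, world axes, zero at the start; "torque": the same for the moment, N m; "grip_width": opening from 0.0 (shut) to 1.0 (fully open).
Only numpy, scipy, OpenCV 4.12 (cv2) and the standard library are available. Lean on these libraries where they do the work, as an engineer would, in place of code of your own. Each camera call takes 0.05 s, during which the arm holds its last target.

## Working session

There is one attempt and no reset: what is moved stays moved. The work goes in short steps, Python scripts to look and compute and a shell command to move; the robot and the scene stay as the last step left them, time stands still between calls to the robot, and variables do not carry over. Pictures are saved under pics/ and viewed, and the job is handed in when it is done.

```bash
ls; mkdir -p pics; python3 - <<'E'
from workcell import get_obs,camera,calibration
import cv2
for n in("scene","top"):
    im=camera(n); cv2.imwrite(f"pics/{n}0.png",im[:,:,::-1]); print(n,calibration(n))
print(get_obs())
E
```

```text
pics
scene {'mtx': array([[358.65912901,   0.        , 256.09461452],
       [  0.        , 358.65912901, 194.03957935],
       [  0.        ,   0.        ,   1.        ]]), 'rvec': array([ 0.65259781,  2.54162121, -1.27894126]), 'tvec': array([ 0.45331028, -0.04560689,  1.09691645])}
top {'mtx': array([[404.54346426,   0.        , 263.90708104],
       [  0.        , 404.54346426, 199.5029456 ],
       [  0.        ,   0.        ,   1.        ]]), 'rvec': array([ 2.20101837, -2.17262368,  0.06922221]), 'tvec': array([0.00243716, 0.51215643, 0.96632237])}
{'clock': 0.1, 'joint_pos': array([ 1.24141844,  0.33280227, -0.06470209,  1.46085385,  0.02162842,
        1.34989135, -0.08850493]), 'joint_velocities': array([-0.00040842, -0.00217741, -0.00166509, -0.00159222,  0.00040257,
       -0.00016493, -0.0004679 ]), 'tau': array([ 1.07700285e-03, -6.26746988e+01,  4.92161955e-02, -3.92432070e+01,
        1.65023137e-02,  6.94699949e-03, -7.89596356e-05]), 'position': array([ 0.1886165 , -0.59546691,  0.19590119]), 'ee_rot': array([ 9.88257054e-01,  1.52799209e-01, -1.37226813e-04, -6.14098133e-04]), 'ft_force': array([-0.01412769,  1.07628477,  1.21228248]), 'torque': array([-0.02028378,  0.00262984,  0.03976248]), 'grip_width': 0.9980495596386769}
```

View pics/scene0.png

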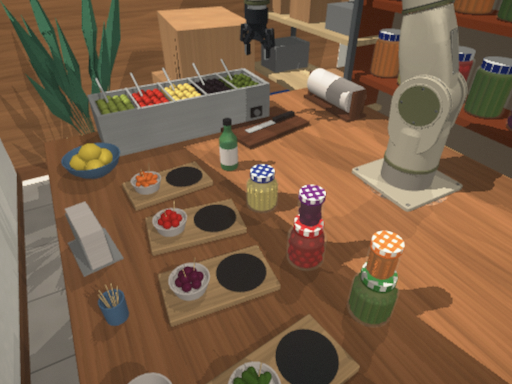

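View pics/top0.png

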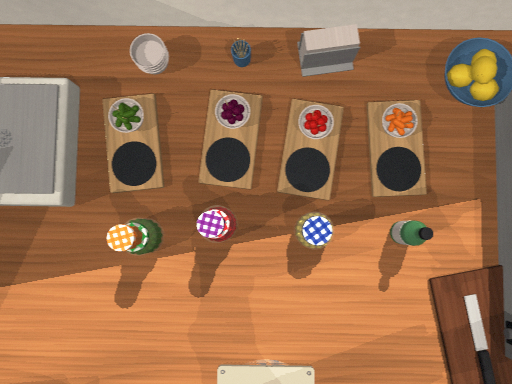

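The top view shows the boards left to right as gherkin (134,163), beet (228,159), tomato (307,169) and carrot (398,168). In the scene view, the beet jar is on the tomato jar (312,200) and the carrot jar is on the gherkin jar (384,250).

```bash
cat > h.py <<'E'
import numpy as np,cv2
from workcell import get_obs,camera,calibration
def ray(n,uv):
    c=calibration(n);R=cv2.Rodrigues(c["rvec"])[0];t=c["tvec"]
    p=cv2.undistortPoints(np.array([[uv]],float),c["mtx"],None)[0,0]
    return -R.T@t, R.T@np.array([p[0],p[1],1])
def onz(n,uv,z):
    o,d=ray(n,uv); return (o+d*(z-o[2])/d[2])
def proj(n,P):
    c=calibration(n);return cv2.projectPoints(np.array(P,float).reshape(-1,3),c["rvec"],c["tvec"],c["mtx"],None)[0][:,0]
def tri(a,b):
    o1,d1=ray("top",a);o2,d2=ray("scene",b)
    A=np.stack([d1,-d2],1);s=np.linalg.lstsq(A,o2-o1,rcond=None)[0]
    p,q=o1+s[0]*d1,o2+s[1]*d2
    return (p+q)/2,np.linalg.norm(p-q)
E
python3 - <<'E'
from h import *
for n in("top","scene"):
    im=cv2.imread(f"pics/{n}0.png");print(n,"cam",ray(n,(0,0))[0])
    m=((im.max(2)<60)*255).astype(np.uint8)
    m=cv2.morphologyEx(m,cv2.MORPH_OPEN,np.ones((3,3)))
    for c in cv2.findContours(m,0,1)[0]:
        if cv2.contourArea(c)>350:
            e=cv2.fitEllipse(c);print("slate",np.round(e[0],1),np.round(e[1],1),onz(n,e[0],.018).round(4))
    s=3
    if n=="top":
        cv2.imwrite("pics/z1.png",cv2.resize(im[200:285,90:250],None,fx=5,fy=5,interpolation=2))
        cv2.imwrite("pics/z1b.png",cv2.resize(im[200:260,290:440],None,fx=5,fy=5,interpolation=2))
    else: cv2.imwrite("pics/z2.png",cv2.resize(im[180:325,280:410],None,fx=4,fy=4,interpolation=2))
E
```

```text
top cam [0.44757944 0.00632257 0.99785858]
slate [485.8 367.6] [12.9 42.1] [ 0.1211 -0.5199  0.018 ]
slate [307.1 169.4] [42.4 43. ] [ 0.587  -0.0954  0.018 ]
slate [398.3 168.5] [42.3 43.5] [ 0.5919 -0.3176  0.018 ]
slate [133.6 163.3] [42.4 43.2] [0.5967 0.3285 0.018 ]
slate [227.5 159.3] [42.4 42.8] [0.6094 0.0993 0.018 ]
scene cam [0.83344554 0.57815078 0.61798552]
slate [306.4 357.8] [54.2 63.3] [0.5985 0.3301 0.018 ]
slate [240.7 272.2] [36.5 48.2] [0.6115 0.1026 0.018 ]
slate [214.5 217.7] [25.1 40.4] [ 0.5886 -0.0925  0.018 ]
slate [183.8 176.2] [17.7 34.4] [ 0.5926 -0.3145  0.018 ]
slate [257.3  32.2] [30.3 50.4] [-0.4959 -1.8281  0.018 ]
```

View pics/z1.png

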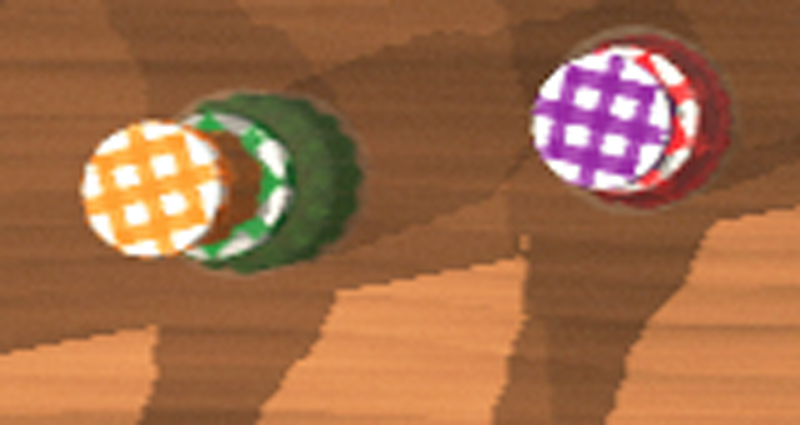

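View pics/z2.png

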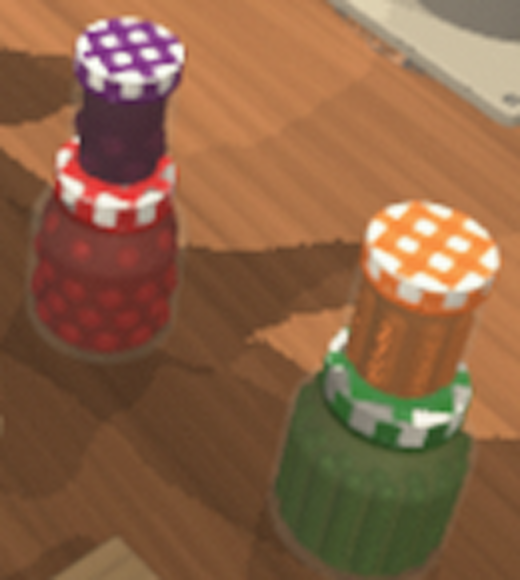

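View pics/z1b.png

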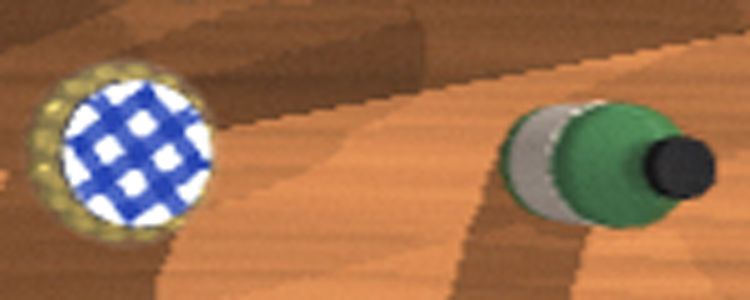

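```bash
python3 - <<'E'
from h import *
U=lambda x,y,s,ox,oy:((x+.5)/s-.5+ox,(y+.5)/s-.5+oy)
for n,a,b in(("carrot",U(152,188,5,90,200),U(431,245,4,280,180)),("beet",U(602,120,5,90,200),U(130,50,4,280,180))):
    print(n,onz("top",a,.188),onz("scene",b,.188),tri(a,b))
print("corn",onz("top",U(137,153,5,290,200),.11))
# predicted big jar lid circle in top if coaxial w/ estimate
from scipy.spatial.transform import Rotation as R
o=get_obs();print(R.from_quat(o["ee_rot"]).as_matrix().round(3))
E
```

```text
carrot [0.42174051 0.29474968 0.188     ] [0.4234941  0.29626562 0.188     ] (array([0.42178391, 0.29524197, 0.18634011]), np.float64(0.0002665388072444249))
beet [0.45116679 0.1157222  0.188     ] [0.45289234 0.11933473 0.188     ] (array([0.45087435, 0.11630967, 0.18534697]), np.float64(0.000759345521899825))
corn [ 0.44015252 -0.10821081  0.11      ]
[[ 0.953  0.302 -0.   ]
 [ 0.302 -0.953  0.001]
 [-0.    -0.001 -1.   ]]
```

```bash
python3 -m handwheel '[{"jaw":85,"delta_pos":[0,0,-0.03],"turn":0.03},{"jaw":85,"delta_pos":[0,0,-0.06],"turn":0.06},{"jaw":85,"delta_pos":[0.03,0,-0.09],"turn":0.098},{"jaw":85,"delta_pos":[0.06,0.01,-0.11],"turn":0.098},{"jaw":85,"delta_pos":[0.09,0.025,-0.11],"turn":0.098},{"jaw":85,"delta_pos":[0.12,0.035,-0.11],"turn":0.098},{"jaw":85,"delta_pos":[0.15,0.045,-0.11],"turn":0.098},{"jaw":85,"delta_pos":[0.18,0.055,-0.11],"turn":0.098},{"jaw":85,"delta_pos":[0.21,0.065,-0.11],"turn":0.098},{"jaw":85,"delta_pos":[0.25,0.079,-0.11],"turn":0.098}]' 50
cat > st.py <<'E'
from h import *
import sys
from scipy.spatial.transform import Rotation as R
o=get_obs();M=R.from_quat(o["ee_rot"]).as_matrix();p=o["position"]
print("t",round(o["clock"],2),"pos",p.round(4),"yaw",np.degrees(np.arctan2(M[1,0],M[0,0])).round(2),"tilt",np.degrees(np.arccos(-M[2,2])).round(2),"f",o["ft_force"].round(2),"grip",round(o["grip_width"]*85.4,1),"q",o["joint_pos"].round(2))
if len(sys.argv)>1: print("tool shift to target",(M.T@(np.array(eval(sys.argv[1]))-p)).round(4))
E
python3 st.py "[.452,.1175,.29]"
```

```text
clock: 0.93
position: [0.4498, -0.5964, 0.307]
ee_rot: [1.0, -0.002, -0.0, 0.001]
ft_force: [-0.2, -1.2, 0.5]
grip_width: 0.995
t 0.93 pos [ 0.4498 -0.5964  0.307 ] yaw -0.21 tilt 0.08 f [-0.19 -1.25  0.45] grip 85.0 q [ 0.9   0.62 -0.08  0.83  0.05  1.7  -0.73]
tool shift to target [-4.000e-04 -7.139e-01  1.630e-02]
```

```bash
python3 -m handwheel '[{"jaw":85,"delta_pos":[0,-0.03,0],"turn":0},{"jaw":85,"delta_pos":[0,-0.07,0],"turn":0},{"jaw":85,"delta_pos":[0,-0.11,0],"turn":0},{"jaw":85,"delta_pos":[0,-0.15,0],"turn":0},{"jaw":85,"delta_pos":[0,-0.19,0],"turn":0},{"jaw":85,"delta_pos":[0,-0.23,0],"turn":0},{"jaw":85,"delta_pos":[0,-0.27,0],"turn":0},{"jaw":85,"delta_pos":[0,-0.31,0],"turn":0},{"jaw":85,"delta_pos":[0,-0.35,0],"turn":0},{"jaw":85,"delta_pos":[0,-0.39,0],"turn":0}]' 
python3 -m handwheel '[{"jaw":85,"delta_pos":[0,-0.04,0],"turn":0},{"jaw":85,"delta_pos":[0,-0.08,0],"turn":0},{"jaw":85,"delta_pos":[0,-0.12,0],"turn":0},{"jaw":85,"delta_pos":[0,-0.16,0],"turn":0},{"jaw":85,"delta_pos":[0,-0.2,0],"turn":0},{"jaw":85,"delta_pos":[0,-0.24,0],"turn":0},{"jaw":85,"delta_pos":[0,-0.28,0],"turn":0},{"jaw":85,"delta_pos":[0,-0.31,0],"turn":0},{"jaw":85,"delta_pos":[0,-0.32,0],"turn":0},{"jaw":85,"delta_pos":[0,-0.324,0],"turn":0}]' 
python3 st.py "[.452,.1175,.127]"
```

```text
clock: 1.77
position: [0.4501, -0.2037, 0.3063]
ee_rot: [1.0, -0.001, -0.0, 0.0]
ft_force: [0.5, 0.2, 0.7]
grip_width: 0.992
clock: 2.6
position: [0.4505, 0.1206, 0.3064]
ee_rot: [1.0, 0.001, -0.0, -0.0]
ft_force: [0.2, -0.6, -0.4]
grip_width: 0.997
t 2.6 pos [0.4505 0.1206 0.3064] yaw 0.16 tilt 0.02 f [ 0.23 -0.57 -0.42] grip 85.1 q [ 0.32 -0.03 -0.65  1.64 -0.02  1.52 -1.9 ]
tool shift to target [0.0016 0.0031 0.1794]
```

```bash
python3 -m handwheel '[{"jaw":85,"delta_pos":[0.0015,0.003,0.02],"turn":0},{"jaw":85,"delta_pos":[0.0015,0.003,0.045],"turn":0},{"jaw":85,"delta_pos":[0.0015,0.003,0.07],"turn":0},{"jaw":85,"delta_pos":[0.0015,0.003,0.095],"turn":0},{"jaw":85,"delta_pos":[0.0015,0.003,0.12],"turn":0},{"jaw":85,"delta_pos":[0.0015,0.003,0.14],"turn":0},{"jaw":85,"delta_pos":[0.0015,0.003,0.16],"turn":0},{"jaw":85,"delta_pos":[0.0015,0.003,0.172],"turn":0},{"jaw":85,"delta_pos":[0.0015,0.003,0.178],"turn":0},{"jaw":85,"delta_pos":[0.0015,0.003,0.179],"turn":0}]' 
python3 st.py "[.452,.1175,.127]"
python3 - <<'E'
from h import *
a=cv2.resize(camera("top")[150:300,100:300],None,fx=3,fy=3);b=cv2.resize(camera("scene")[120:300,240:420],None,fx=2.5,fy=2.5)
cv2.imwrite("pics/a1.png",a[:,:,::-1]);cv2.imwrite("pics/b1.png",b[:,:,::-1])
E
```

```text
clock: 3.43
position: [0.452, 0.1139, 0.1264]
ee_rot: [1.0, -0.001, -0.001, 0.0]
ft_force: [-0.5, 0.4, 0.3]
grip_width: 0.995
t 3.43 pos [0.452  0.1139 0.1264] yaw -0.16 tilt 0.13 f [-0.46  0.44  0.35] grip 85.0 q [ 0.3   0.08 -0.67  1.92  0.06  1.15 -1.96]
tool shift to target [-0.     -0.0036 -0.0006]
```

View pics/b1.png

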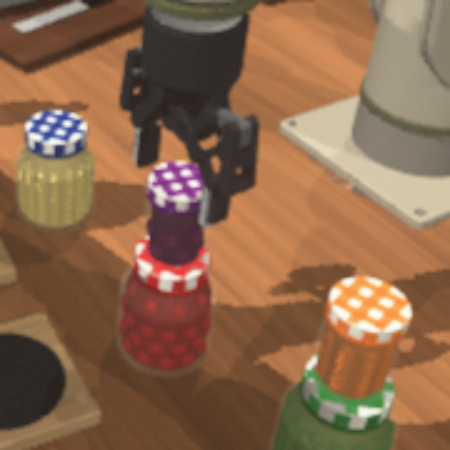

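View pics/a1.png

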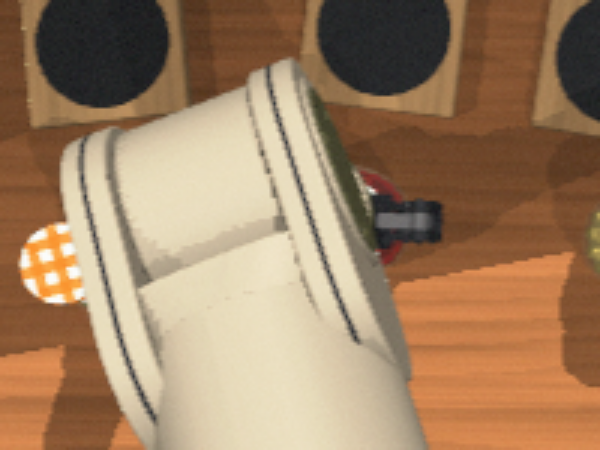

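```bash
python3 - <<'E'
from h import *
p=get_obs()["position"]; print(p)
for q in (p,p+[0,.0425,.013],p-[0,.0425,-.013],[.452,.1175,.188],[.452,.1175,.11]):
    u=proj("scene",q)[0]; t=proj("top",q)[0]
    print(np.round(q,3),"full",u.round(1),"crop",((u-[240,120])*2.5).round(0),"top crop",((t-[100,150])*3).round(0))
E
```

```text
[0.45284552 0.11470383 0.1279615 ]
[0.453 0.115 0.128] full [308.3 213.7] crop [171. 234.] top crop [343. 219.]
[0.453 0.157 0.141] full [321.1 220.5] crop [203. 251.] top crop [280. 218.]
[0.453 0.072 0.141] full [297.5 198.3] crop [144. 196.] top crop [401. 220.]
[0.452 0.118 0.188] full [311.9 191.5] crop [180. 179.] top crop [327. 220.]
[0.452 0.118 0.11 ] full [308.6 220.7] crop [172. 252.] top crop [342. 220.]
```

```bash
python3 - <<'E'
from h import *
p=np.array([.1886,-.5955,.1959]);d=np.array([.302,-.953,0])*.0425
print(proj("scene",[p,p+d+[0,0,.013],p-d+[0,0,.013]]).round(1))
a=cv2.imread("pics/scene0.png")[0:80,210:310]
cv2.imwrite("pics/s0z.png",cv2.resize(a,None,fx=6,fy=6,interpolation=2))
b=camera("scene")[:,:,::-1];cv2.imwrite("pics/b2.png",cv2.resize(b[110:260,260:390],None,fx=4,fy=4,interpolation=2))
E
```

```text
[[256.4  69.8]
 [248.2  63.8]
 [264.9  68.8]]
```

View pics/s0z.png

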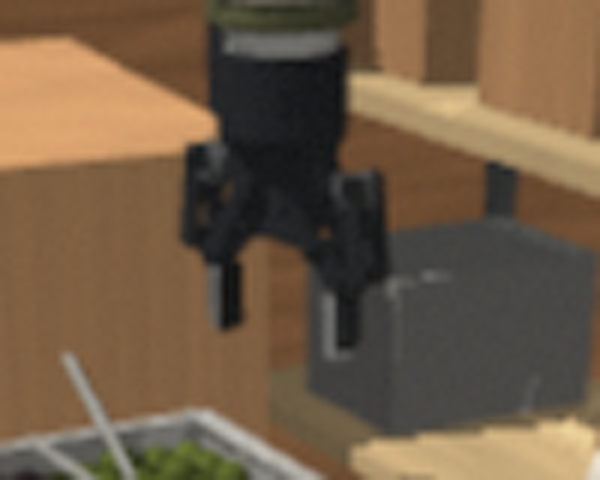

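View pics/b2.png

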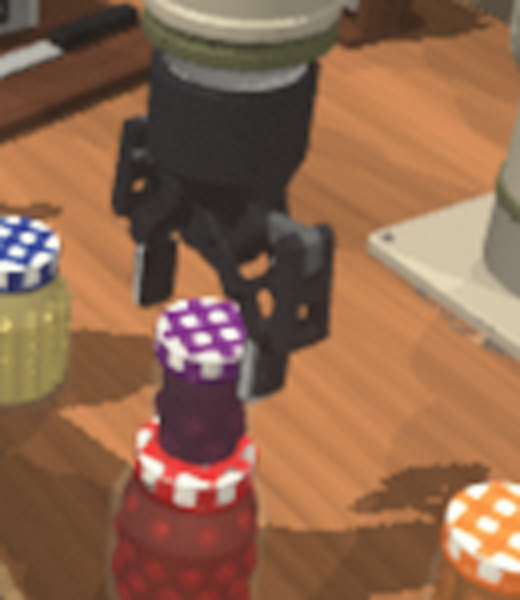

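```bash
python3 - <<'E'
from h import *
for name,xy,d,obs in(("start",[.1886,-.5955],np.array([.302,-.953])*.0425,[(248.3,54.7),(266.7,59.8)]),("now",[.4528,.1147],np.array([0,-1])*.0425,[(298.7,185.7),(324.5,209.5)])):
    for s,u in zip((1,-1),obs):
        g=np.array(xy)+s*d
        best=min(np.arange(.1,.3,.001),key=lambda z:np.linalg.norm(proj("scene",[*g,z])[0]-u))
        print(name,s,"z",best,"res",(proj("scene",[*g,best])[0]-u).round(1))
a=camera("top")[:,:,::-1][180:270,180:270];cv2.imwrite("pics/a2.png",cv2.resize(a,None,fx=6,fy=6,interpolation=2))
E
```

```text
start 1 z 0.24200000000000013 res [-0.2 -0. ]
start -1 z 0.24100000000000013 res [-1.7 -0.2]
now 1 z 0.17500000000000007 res [-0.1 -0.1]
now -1 z 0.17000000000000007 res [-1.9 -0.2]
```

View pics/a2.png

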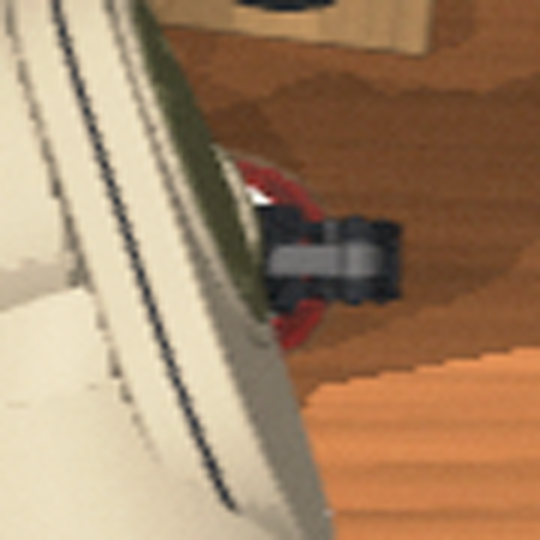

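The picture disagrees with the pose reading. The open fingertips appear at z≈0.172, about 45 mm behind the reported TCP, where 13 mm was expected. At the start pose the gap was the same 45 mm. I'll lower a little and look again; even if the reading is right, the open jaws clear the 64 mm lid.

```bash
python3 -m handwheel '[{"jaw":85,"delta_pos":[0,-0.001,0.01],"turn":0},{"jaw":85,"delta_pos":[0,-0.002,0.018],"turn":0},{"jaw":85,"delta_pos":[0,-0.003,0.024],"turn":0},{"jaw":85,"delta_pos":[0,-0.003,0.027],"turn":0},{"jaw":85,"delta_pos":[0,-0.003,0.028],"turn":0},{"jaw":85,"delta_pos":[0,-0.003,0.028],"turn":0}]' 
python3 st.py "[.452,.1175,.10]"
python3 - <<'E'
from h import *
b=camera("scene")[:,:,::-1];cv2.imwrite("pics/b3.png",cv2.resize(b[110:260,260:390],None,fx=4,fy=4,interpolation=2))
E
```

```text
clock: 4.13
position: [0.4523, 0.1184, 0.0992]
ee_rot: [1.0, -0.0, -0.0, 0.0]
ft_force: [-0.2, -0.2, 0.8]
grip_width: 0.995
t 4.13 pos [0.4523 0.1184 0.0992] yaw -0.04 tilt 0.04 f [-0.23 -0.18  0.81] grip 85.0 q [ 0.29  0.12 -0.67  1.95  0.08  1.1  -1.99]
tool shift to target [-0.0003  0.0009 -0.0008]
```

View pics/b3.png

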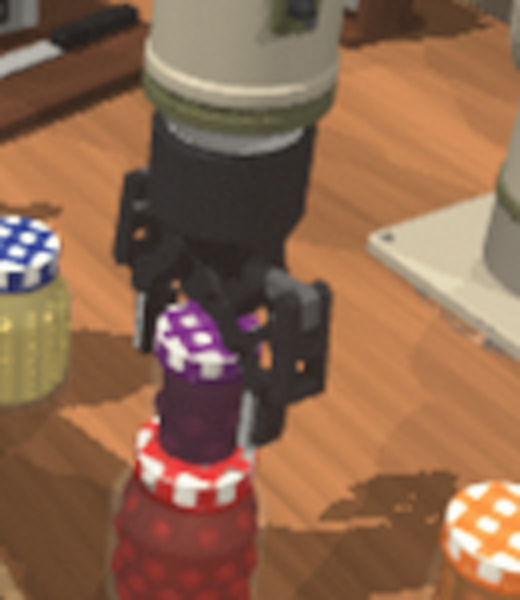

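```bash
python3 -m handwheel '[{"jaw":85,"delta_pos":[0,0.001,0.004],"turn":0},{"jaw":70,"delta_pos":[0,0.001,0.004],"turn":0},{"jaw":62,"delta_pos":[0,0.001,0.004],"turn":0},{"jaw":58,"delta_pos":[0,0.001,0.004],"turn":0},{"jaw":54,"delta_pos":[0,0.001,0.004],"turn":0},{"jaw":50,"delta_pos":[0,0.001,0.004],"turn":0},{"jaw":45,"delta_pos":[0,0.001,0.004],"turn":0},{"jaw":45,"delta_pos":[0,0.001,0.004],"turn":0},{"jaw":45,"delta_pos":[0,0.001,0.004],"turn":0},{"jaw":45,"delta_pos":[0,0.001,0.004],"turn":0}]' 40
python3 st.py "[.452,.1175,.096]"
python3 - <<'E'
from h import *
b=camera("scene")[:,:,::-1];cv2.imwrite("pics/b4.png",cv2.resize(b[110:260,260:390],None,fx=4,fy=4,interpolation=2))
E
```

```text
clock: 5.02
position: [0.4528, 0.1172, 0.096]
ee_rot: [1.0, -0.001, 0.0, 0.0]
ft_force: [-1.9, -2.5, 5.9]
grip_width: 0.638
t 5.02 pos [0.4528 0.1172 0.096 ] yaw -0.08 tilt 0.04 f [-1.86 -2.53  5.86] grip 54.5 q [ 0.29  0.12 -0.67  1.96  0.09  1.09 -1.99]
tool shift to target [-0.0008 -0.0003  0.    ]
```

View pics/b4.png

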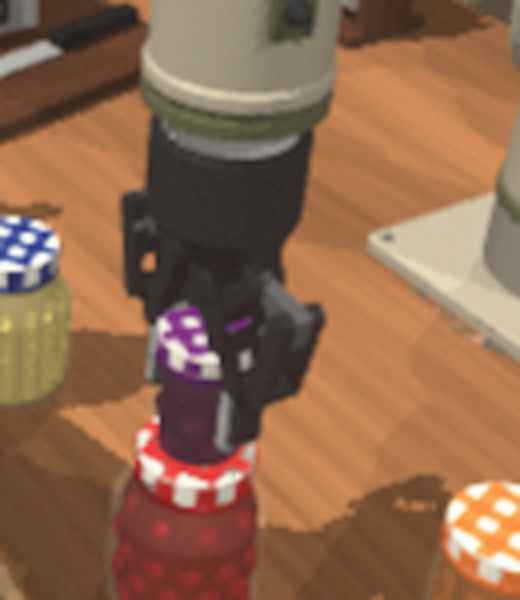

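```bash
python3 -m handwheel '[{"jaw":45,"delta_pos":[0,0,-0.003],"turn":0},{"jaw":45,"delta_pos":[0,0,-0.008],"turn":0},{"jaw":45,"delta_pos":[0,0,-0.015],"turn":0},{"jaw":45,"delta_pos":[0,0,-0.025],"turn":0},{"jaw":45,"delta_pos":[0,0,-0.04],"turn":0},{"jaw":45,"delta_pos":[0,0,-0.055],"turn":0},{"jaw":45,"delta_pos":[0,0,-0.065],"turn":0},{"jaw":45,"delta_pos":[0,0,-0.07],"turn":0},{"jaw":45,"delta_pos":[0,0,-0.07],"turn":0},{"jaw":45,"delta_pos":[0,0,-0.07],"turn":0}]' 
python3 st.py "[.6105,.101,.096]"
python3 - <<'E'
from h import *
b=camera("scene")[:,:,::-1];cv2.imwrite("pics/b5.png",cv2.resize(b[90:290,240:400],None,fx=3,fy=3,interpolation=2))
E
```

```text
clock: 5.9
position: [0.4524, 0.1173, 0.1654]
ee_rot: [1.0, -0.001, 0.0, 0.0]
ft_force: [0.5, -0.4, -1.9]
grip_width: 0.64
t 5.9 pos [0.4524 0.1173 0.1654] yaw -0.07 tilt 0.01 f [ 0.51 -0.41 -1.94] grip 54.7 q [ 0.31  0.05 -0.67  1.87  0.03  1.23 -1.94]
tool shift to target [0.1581 0.0161 0.0694]
```

View pics/b5.png

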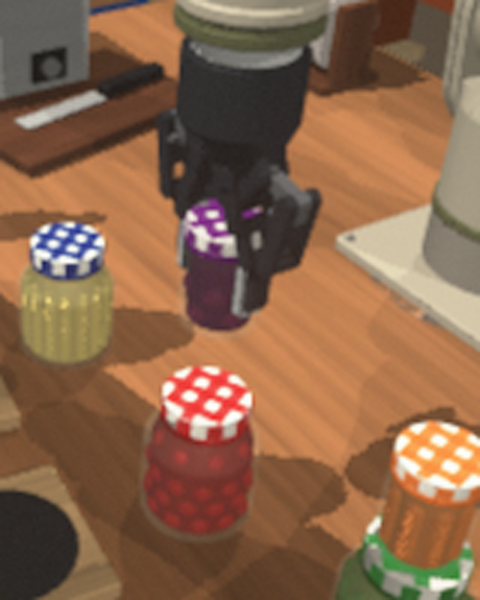

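```bash
python3 -m handwheel '[{"jaw":45,"delta_pos":[0.008,0.001,0],"turn":0},{"jaw":45,"delta_pos":[0.024,0.003,0],"turn":0},{"jaw":45,"delta_pos":[0.044,0.005,0],"turn":0},{"jaw":45,"delta_pos":[0.066,0.007,0],"turn":0},{"jaw":45,"delta_pos":[0.09,0.009,0],"turn":0},{"jaw":45,"delta_pos":[0.112,0.011,0],"turn":0},{"jaw":45,"delta_pos":[0.132,0.013,0],"turn":0},{"jaw":45,"delta_pos":[0.147,0.015,0],"turn":0},{"jaw":45,"delta_pos":[0.156,0.016,0],"turn":0},{"jaw":45,"delta_pos":[0.159,0.016,0],"turn":0}]' 
python3 -m handwheel '[{"jaw":45,"delta_pos":[0,0,0.01],"turn":0},{"jaw":45,"delta_pos":[0,0,0.025],"turn":0},{"jaw":45,"delta_pos":[0,0,0.045],"turn":0},{"jaw":45,"delta_pos":[0,0,0.065],"turn":0},{"jaw":45,"delta_pos":[0,0,0.085],"turn":0},{"jaw":45,"delta_pos":[0,0,0.105],"turn":0},{"jaw":45,"delta_pos":[0,0,0.12],"turn":0},{"jaw":45,"delta_pos":[0,0,0.13],"turn":0},{"jaw":45,"delta_pos":[0,0,0.135],"turn":0},{"jaw":45,"delta_pos":[0,0,0.135],"turn":0}]' 
python3 st.py "[.611,.101,.004]"
python3 - <<'E'
from h import *
b=camera("scene")[:,:,::-1];cv2.imwrite("pics/b6.png",cv2.resize(b[130:330,150:330],None,fx=3,fy=3,interpolation=2))
E
```

```text
clock: 6.78
position: [0.6124, 0.1006, 0.1642]
ee_rot: [1.0, -0.001, -0.001, -0.0]
ft_force: [0.0, 0.5, -1.2]
grip_width: 0.643
clock: 7.62
position: [0.6105, 0.1012, 0.0296]
ee_rot: [1.0, -0.0, -0.001, 0.0]
ft_force: [-0.2, -0.9, -2.9]
grip_width: 0.644
t 7.62 pos [0.6105 0.1012 0.0296] yaw -0.04 tilt 0.09 f [-0.16 -0.88 -2.87] grip 55.0 q [ 0.2   0.53 -0.57  1.63  0.31  1.08 -2.03]
tool shift to target [0.0005 0.0002 0.0256]
```

View pics/b6.png

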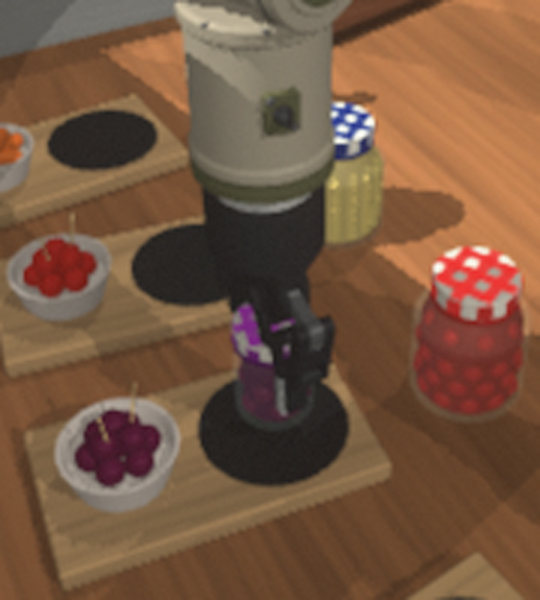

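```bash
python3 -m handwheel '[{"jaw":45,"delta_pos":[0,0,0.005],"turn":0},{"jaw":45,"delta_pos":[0,0,0.01],"turn":0},{"jaw":45,"delta_pos":[0,0,0.015],"turn":0},{"jaw":45,"delta_pos":[0,0,0.018],"turn":0},{"jaw":45,"delta_pos":[0,0,0.02],"turn":0},{"jaw":45,"delta_pos":[0,0,0.021],"turn":0},{"jaw":45,"delta_pos":[0,0,0.021],"turn":0},{"jaw":45,"delta_pos":[0,0,0.021],"turn":0}]' 
python3 -m handwheel '[{"jaw":45,"delta_pos":[0,0,0.001],"turn":0},{"jaw":45,"delta_pos":[0,0,0.002],"turn":0},{"jaw":45,"delta_pos":[0,0,0.002],"turn":0}]' 
python3 -m handwheel '[{"jaw":45,"delta_pos":[0,0,0.001],"turn":0},{"jaw":45,"delta_pos":[0,0,0.001],"turn":0}]' 
```

```text
clock: 8.33
position: [0.6116, 0.1013, 0.0097]
ee_rot: [1.0, -0.001, 0.0, 0.0]
ft_force: [0.5, 0.1, -1.8]
grip_width: 0.645
clock: 8.58
position: [0.6114, 0.1011, 0.0075]
ee_rot: [1.0, -0.001, -0.0, 0.0]
ft_force: [0.7, 0.1, -2.1]
grip_width: 0.647
clock: 8.75
position: [0.6115, 0.1012, 0.0065]
ee_rot: [1.0, -0.001, -0.0, 0.0]
ft_force: [-1.1, 0.2, -1.4]
grip_width: 0.642
```

```bash
python3 -m handwheel '[{"jaw":45,"delta_pos":[0,0,0.001],"turn":0},{"jaw":45,"delta_pos":[0,0,0.0015],"turn":0},{"jaw":45,"delta_pos":[0,0,0.0015],"turn":0}]' 
python3 -m handwheel '[{"jaw":45,"delta_pos":[0,0,0.0005],"turn":0},{"jaw":45,"delta_pos":[0,0,0.001],"turn":0},{"jaw":45,"delta_pos":[0,0,0.001],"turn":0}]'
```

```text
clock: 9.0
position: [0.6114, 0.1012, 0.005]
ee_rot: [1.0, -0.001, -0.0, 0.0]
ft_force: [-0.3, -0.3, -2.3]
grip_width: 0.643
clock: 9.25
position: [0.6115, 0.1012, 0.0041]
ee_rot: [1.0, -0.001, 0.0, 0.0]
ft_force: [-0.5, 0.3, -1.9]
grip_width: 0.642
```

```bash
python3 -m handwheel '[{"jaw":45,"delta_pos":[0,0,0.0005],"turn":0},{"jaw":45,"delta_pos":[0,0,0.001],"turn":0},{"jaw":45,"delta_pos":[0,0,0.001],"turn":0}]' 
python3 -m handwheel '[{"jaw":45,"delta_pos":[0,0,0.0005],"turn":0},{"jaw":45,"delta_pos":[0,0,0.001],"turn":0},{"jaw":45,"delta_pos":[0,0,0.001],"turn":0}]'
```

```text
clock: 9.5
position: [0.6115, 0.1012, 0.0041]
ee_rot: [1.0, -0.001, 0.0, 0.0]
ft_force: [-4.9, -1.3, 8.6]
grip_width: 0.644
clock: 9.75
position: [0.6116, 0.1012, 0.004]
ee_rot: [1.0, -0.001, 0.0, 0.0]
ft_force: [-9.4, -2.8, 18.6]
grip_width: 0.646
```

```bash
python3 -m handwheel '[{"jaw":45,"delta_pos":[0,0,-0.001],"turn":0},{"jaw":45,"delta_pos":[0,0,-0.0015],"turn":0},{"jaw":56,"delta_pos":[0,0,-0.0015],"turn":0},{"jaw":60,"delta_pos":[0,0,-0.0015],"turn":0},{"jaw":66,"delta_pos":[0,0,-0.0015],"turn":0},{"jaw":75,"delta_pos":[0,0,-0.0015],"turn":0},{"jaw":85,"delta_pos":[0,0,-0.0015],"turn":0},{"jaw":85,"delta_pos":[0,0,-0.0015],"turn":0},{"jaw":85,"delta_pos":[0,0,-0.0015],"turn":0}]' 
python3 -m handwheel '[{"jaw":85,"delta_pos":[0,0,-0.02],"turn":0},{"jaw":85,"delta_pos":[0,0,-0.045],"turn":0},{"jaw":85,"delta_pos":[0,0,-0.08],"turn":0},{"jaw":85,"delta_pos":[0,0,-0.12],"turn":0},{"jaw":85,"delta_pos":[0,0,-0.16],"turn":0},{"jaw":85,"delta_pos":[0,0,-0.2],"turn":0},{"jaw":85,"delta_pos":[0,0,-0.24],"turn":0},{"jaw":85,"delta_pos":[0,0,-0.26],"turn":0},{"jaw":85,"delta_pos":[0,0,-0.26],"turn":0}]'
python3 st.py "[.423,.296,.22]"
python3 - <<'E'
from h import *
b=camera("scene")[:,:,::-1];cv2.imwrite("pics/b7.png",cv2.resize(b,(768,576)))
b=camera("top")[:,:,::-1];cv2.imwrite("pics/a7.png",cv2.resize(b,(768,576)))
E
```

```text
clock: 10.5
position: [0.6115, 0.1012, 0.0035]
ee_rot: [1.0, -0.001, -0.0, 0.0]
ft_force: [0.5, -1.2, 0.5]
grip_width: 0.998
clock: 11.25
position: [0.6134, 0.1021, 0.2696]
ee_rot: [1.0, -0.001, 0.004, -0.001]
ft_force: [-0.0, 0.2, 0.3]
grip_width: 0.995
t 11.25 pos [0.6134 0.1021 0.2696] yaw -0.06 tilt 0.48 f [-0.01  0.22  0.26] grip 85.0 q [ 0.22  0.35 -0.62  1.33  0.2   1.51 -1.95]
tool shift to target [-0.191  -0.1937  0.0483]
```

View pics/b7.png

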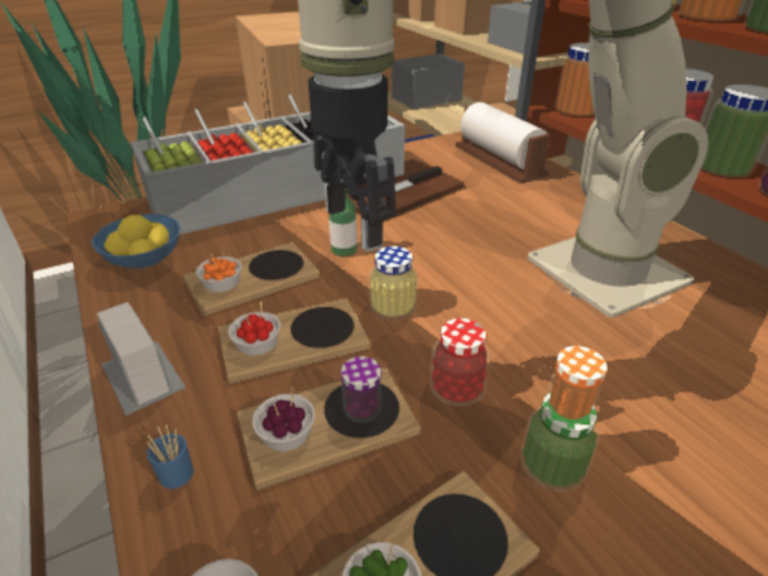

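View pics/a7.png

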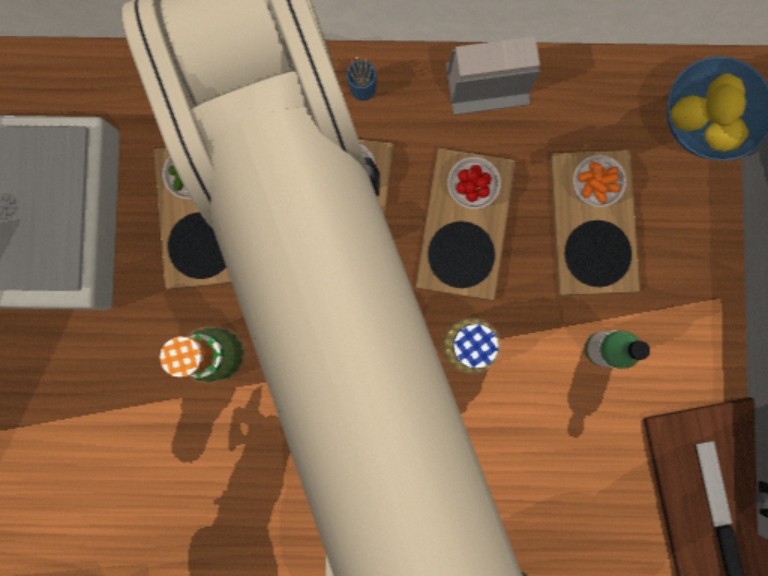

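```bash
python3 -m handwheel '[{"jaw":85,"delta_pos":[-0.015,-0.015,0],"turn":-0.02},{"jaw":85,"delta_pos":[-0.04,-0.04,0],"turn":-0.05},{"jaw":85,"delta_pos":[-0.065,-0.065,0],"turn":-0.08},{"jaw":85,"delta_pos":[-0.09,-0.09,0],"turn":-0.1},{"jaw":85,"delta_pos":[-0.115,-0.115,0],"turn":-0.1},{"jaw":85,"delta_pos":[-0.14,-0.14,0],"turn":-0.1},{"jaw":85,"delta_pos":[-0.165,-0.165,0],"turn":-0.1},{"jaw":85,"delta_pos":[-0.185,-0.187,0.01],"turn":-0.1},{"jaw":85,"delta_pos":[-0.191,-0.194,0.02],"turn":-0.1},{"jaw":85,"delta_pos":[-0.191,-0.194,0.02],"turn":-0.1}]'
python3 st.py "[.4226,.2955,.096]"
```

```text
clock: 12.18
position: [0.4176, 0.2966, 0.2408]
ee_rot: [0.987, 0.158, -0.002, 0.001]
ft_force: [0.5, -0.1, -0.0]
grip_width: 0.994
t 12.18 pos [0.4176 0.2966 0.2408] yaw 18.21 tilt 0.22 f [ 0.51 -0.12 -0.02] grip 84.9 q [ 0.06  0.14 -0.83  1.65  0.1   1.41 -2.03]
tool shift to target [0.0049 0.0025 0.1448]
```

```bash
python3 -m handwheel '[{"jaw":85,"delta_pos":[0.001,0,0.0],"turn":0},{"jaw":85,"delta_pos":[0.001,0,0.02],"turn":0},{"jaw":85,"delta_pos":[0.001,0,0.04],"turn":0},{"jaw":85,"delta_pos":[0.001,0,0.04],"turn":0}]'
python3 st.py "[.4226,.2955,.096]"
python3 - <<'E'
from h import *
b=camera("scene")[:,:,::-1];cv2.imwrite("pics/b8.png",cv2.resize(b[130:330,290:450],None,fx=3,fy=3,interpolation=2))
E
```

```text
clock: 12.52
position: [0.4217, 0.2929, 0.2001]
ee_rot: [0.988, 0.154, -0.002, 0.001]
ft_force: [-0.8, -0.2, -0.2]
grip_width: 0.994
t 12.52 pos [0.4217 0.2929 0.2001] yaw 17.77 tilt 0.3 f [-0.83 -0.18 -0.16] grip 84.9 q [ 0.06  0.17 -0.83  1.71  0.12  1.33 -2.05]
tool shift to target [ 0.0022 -0.0023  0.1041]
```

View pics/b8.png

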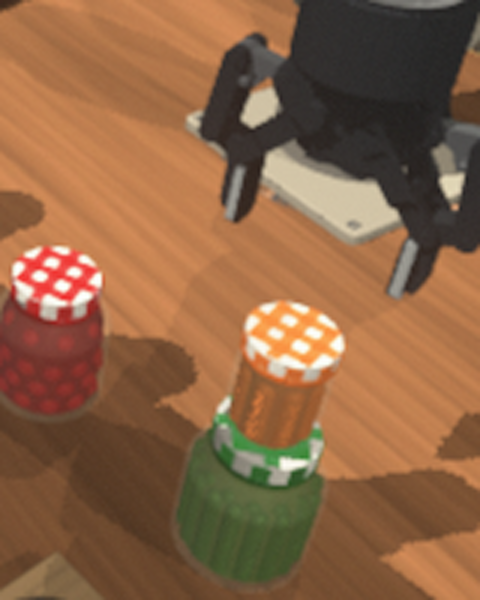

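```bash
python3 -m handwheel '[{"jaw":85,"delta_pos":[0.001,-0.001,0.01],"turn":0},{"jaw":85,"delta_pos":[0.002,-0.002,0.025],"turn":0},{"jaw":85,"delta_pos":[0.002,-0.002,0.04],"turn":0},{"jaw":85,"delta_pos":[0.002,-0.002,0.055],"turn":0},{"jaw":85,"delta_pos":[0.002,-0.002,0.07],"turn":0},{"jaw":85,"delta_pos":[0.002,-0.002,0.085],"turn":0},{"jaw":85,"delta_pos":[0.002,-0.002,0.095],"turn":0},{"jaw":85,"delta_pos":[0.002,-0.002,0.101],"turn":0},{"jaw":85,"delta_pos":[0.002,-0.002,0.103],"turn":0},{"jaw":85,"delta_pos":[0.002,-0.002,0.103],"turn":0}]'
python3 st.py "[.4226,.2955,.096]"
```

```text
clock: 13.4
position: [0.4232, 0.2983, 0.1007]
ee_rot: [0.988, 0.156, 0.0, -0.0]
ft_force: [0.0, -0.0, 0.2]
grip_width: 0.999
t 13.4 pos [0.4232 0.2983 0.1007] yaw 17.93 tilt 0.0 f [ 0.   -0.04  0.22] grip 85.3 q [ 0.02  0.27 -0.81  1.83  0.22  1.13 -2.13]
tool shift to target [-0.0014  0.0024  0.0047]
```

```bash
python3 -m handwheel '[{"jaw":85,"delta_pos":[-0.001,0.0025,0.0045],"turn":0},{"jaw":75,"delta_pos":[-0.001,0.0025,0.0045],"turn":0},{"jaw":65,"delta_pos":[-0.001,0.0025,0.0045],"turn":0},{"jaw":59,"delta_pos":[-0.001,0.0025,0.0045],"turn":0},{"jaw":55,"delta_pos":[-0.001,0.0025,0.0045],"turn":0},{"jaw":50,"delta_pos":[-0.001,0.0025,0.0045],"turn":0},{"jaw":45,"delta_pos":[-0.001,0.0025,0.0045],"turn":0},{"jaw":45,"delta_pos":[-0.001,0.0025,0.0045],"turn":0},{"jaw":45,"delta_pos":[-0.001,0.0025,0.0045],"turn":0},{"jaw":45,"delta_pos":[-0.001,0.0025,0.0045],"turn":0}]'
python3 st.py "[.4226,.2955,.096]"
python3 -m handwheel '[{"jaw":45,"delta_pos":[0,0,-0.003],"turn":0},{"jaw":45,"delta_pos":[0,0,-0.008],"turn":0},{"jaw":45,"delta_pos":[0,0,-0.015],"turn":0},{"jaw":45,"delta_pos":[0,0,-0.025],"turn":0},{"jaw":45,"delta_pos":[0,0,-0.04],"turn":0},{"jaw":45,"delta_pos":[0,0,-0.06],"turn":0},{"jaw":45,"delta_pos":[0,0,-0.08],"turn":0},{"jaw":45,"delta_pos":[0,0,-0.1],"turn":0},{"jaw":45,"delta_pos":[0,0,-0.115],"turn":0},{"jaw":45,"delta_pos":[0,0,-0.12],"turn":0}]' 
python3 st.py "[.592,-.316,.2]"
python3 - <<'E'
from h import *
b=camera("scene")[:,:,::-1];cv2.imwrite("pics/b9.png",cv2.resize(b[100:330,290:470],None,fx=2.5,fy=2.5,interpolation=2))
E
```

```text
clock: 14.23
position: [0.423, 0.2957, 0.0967]
ee_rot: [0.988, 0.156, 0.0, 0.0]
ft_force: [-2.0, -1.5, 5.1]
grip_width: 0.643
t 14.23 pos [0.423  0.2957 0.0967] yaw 17.94 tilt 0.04 f [-2.03 -1.47  5.07] grip 54.9 q [ 0.02  0.27 -0.81  1.84  0.22  1.12 -2.12]
tool shift to target [-0.0004  0.0001  0.0007]
clock: 15.07
position: [0.4235, 0.2964, 0.2193]
ee_rot: [0.988, 0.156, 0.002, -0.001]
ft_force: [-0.1, 0.1, -1.8]
grip_width: 0.642
t 15.07 pos [0.4235 0.2964 0.2193] yaw 17.95 tilt 0.22 f [-0.08  0.07 -1.78] grip 54.9 q [ 0.06  0.15 -0.83  1.68  0.12  1.36 -2.04]
tool shift to target [-0.0285  0.6346  0.0188]
```

View pics/b9.png

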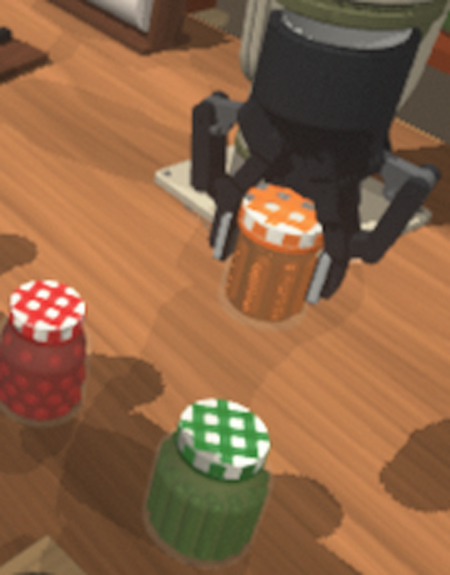

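```bash
python3 -m handwheel '[{"jaw":45,"delta_pos":[0,0.01,0],"turn":0},{"jaw":45,"delta_pos":[-0.002,0.03,0],"turn":0.01},{"jaw":45,"delta_pos":[-0.003,0.055,0],"turn":0.02},{"jaw":45,"delta_pos":[-0.004,0.085,0],"turn":0.03},{"jaw":45,"delta_pos":[-0.005,0.115,0],"turn":0.04},{"jaw":45,"delta_pos":[-0.006,0.145,0],"turn":0.05},{"jaw":45,"delta_pos":[-0.008,0.175,0],"turn":0.06},{"jaw":45,"delta_pos":[-0.009,0.205,0],"turn":0.07},{"jaw":45,"delta_pos":[-0.011,0.235,0],"turn":0.085},{"jaw":45,"delta_pos":[-0.012,0.265,0],"turn":0.1}]'
python3 st.py "[.592,-.316,.2]"
```

```text
clock: 15.95
position: [0.4923, 0.0372, 0.2149]
ee_rot: [1.0, -0.002, -0.001, 0.0]
ft_force: [0.6, 0.5, -1.5]
grip_width: 0.639
t 15.95 pos [0.4923 0.0372 0.2149] yaw -0.22 tilt 0.11 f [ 0.63  0.54 -1.46] grip 54.6 q [ 0.39  0.07 -0.58  1.74  0.04  1.34 -1.77]
tool shift to target [0.1011 0.3528 0.0149]
```

```bash
python3 -m handwheel '[{"jaw":45,"delta_pos":[0.009,0.03,0],"turn":0},{"jaw":45,"delta_pos":[0.018,0.065,0],"turn":0},{"jaw":45,"delta_pos":[0.029,0.105,0],"turn":0},{"jaw":45,"delta_pos":[0.04,0.145,0],"turn":0},{"jaw":45,"delta_pos":[0.052,0.185,0],"turn":0},{"jaw":45,"delta_pos":[0.063,0.225,0],"turn":0},{"jaw":45,"delta_pos":[0.075,0.265,0],"turn":0},{"jaw":45,"delta_pos":[0.087,0.305,0],"turn":0},{"jaw":45,"delta_pos":[0.097,0.337,0],"turn":0},{"jaw":45,"delta_pos":[0.1,0.349,0],"turn":0}]'
python3 -m handwheel '[{"jaw":45,"delta_pos":[0,0,0.01],"turn":0},{"jaw":45,"delta_pos":[0,0,0.03],"turn":0},{"jaw":45,"delta_pos":[0,0,0.055],"turn":0},{"jaw":45,"delta_pos":[0,0,0.08],"turn":0},{"jaw":45,"delta_pos":[0,0,0.105],"turn":0},{"jaw":45,"delta_pos":[0,0,0.13],"turn":0},{"jaw":45,"delta_pos":[0,0,0.15],"turn":0},{"jaw":45,"delta_pos":[0,0,0.165],"turn":0},{"jaw":45,"delta_pos":[0,0,0.17],"turn":0},{"jaw":45,"delta_pos":[0,0,0.17],"turn":0}]'
python3 st.py "[.5923,-.316,.0046]"
python3 - <<'E'
from h import *
b=camera("scene")[:,:,::-1];cv2.imwrite("pics/b10.png",cv2.resize(b[90:270,90:290],None,fx=3,fy=3,interpolation=2))
E
```

```text
clock: 16.78
position: [0.5906, -0.3163, 0.2132]
ee_rot: [1.0, -0.004, -0.002, 0.001]
ft_force: [-0.8, -1.3, -2.0]
grip_width: 0.648
clock: 17.62
position: [0.5908, -0.3083, 0.0437]
ee_rot: [1.0, -0.0, -0.002, -0.001]
ft_force: [0.1, 0.1, -2.1]
grip_width: 0.643
t 17.62 pos [ 0.5908 -0.3083  0.0437] yaw -0.02 tilt 0.24 f [ 0.08  0.11 -2.14] grip 54.9 q [ 0.65  0.56 -0.33  1.49  0.19  1.13 -1.29]
tool shift to target [0.0017 0.0078 0.0391]
```

View pics/b10.png

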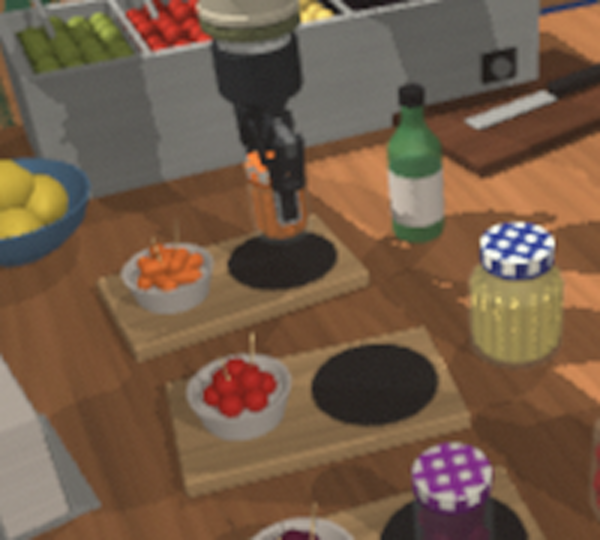

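```bash
python3 -m handwheel '[{"jaw":45,"delta_pos":[0.001,0.004,0.006],"turn":0},{"jaw":45,"delta_pos":[0.0015,0.008,0.014],"turn":0},{"jaw":45,"delta_pos":[0.0015,0.008,0.022],"turn":0},{"jaw":45,"delta_pos":[0.0015,0.008,0.028],"turn":0},{"jaw":45,"delta_pos":[0.0015,0.008,0.032],"turn":0},{"jaw":45,"delta_pos":[0.0015,0.008,0.034],"turn":0},{"jaw":45,"delta_pos":[0.0015,0.008,0.034],"turn":0},{"jaw":45,"delta_pos":[0.0015,0.008,0.034],"turn":0}]'
python3 st.py "[.5923,-.316,.0046]"
```

```text
clock: 18.33
position: [0.5942, -0.3172, 0.0123]
ee_rot: [1.0, -0.0, 0.0, 0.0]
ft_force: [0.1, -1.7, -1.7]
grip_width: 0.643
t 18.33 pos [ 0.5942 -0.3172  0.0123] yaw -0.05 tilt 0.01 f [ 0.08 -1.74 -1.69] grip 54.9 q [ 0.65  0.61 -0.32  1.49  0.21  1.08 -1.28]
tool shift to target [-0.0019 -0.0012  0.0077]
```

```bash
python3 -m handwheel '[{"jaw":45,"delta_pos":[-0.0015,-0.001,0.002],"turn":0},{"jaw":45,"delta_pos":[-0.0015,-0.001,0.004],"turn":0},{"jaw":45,"delta_pos":[-0.0015,-0.001,0.006],"turn":0},{"jaw":45,"delta_pos":[-0.0015,-0.001,0.007],"turn":0},{"jaw":45,"delta_pos":[-0.0015,-0.001,0.007],"turn":0}]'
python3 -m handwheel '[{"jaw":45,"delta_pos":[0,0,0.0005],"turn":0},{"jaw":45,"delta_pos":[0,0,0.001],"turn":0},{"jaw":45,"delta_pos":[0,0,0.001],"turn":0}]'
```

```text
clock: 18.75
position: [0.5925, -0.3164, 0.005]
ee_rot: [1.0, -0.001, -0.0, -0.0]
ft_force: [-0.1, -0.1, -2.1]
grip_width: 0.646
clock: 19.0
position: [0.5926, -0.3164, 0.0048]
ee_rot: [1.0, -0.001, 0.0, 0.0]
ft_force: [-3.3, 1.9, 4.8]
grip_width: 0.643
```

Contact: the force rose from -2.1 to +4.8 N. Release.

```bash
python3 -m handwheel '[{"jaw":45,"delta_pos":[0,0,-0.0005],"turn":0},{"jaw":56,"delta_pos":[0,0,-0.0005],"turn":0},{"jaw":60,"delta_pos":[0,0,-0.0005],"turn":0},{"jaw":66,"delta_pos":[0,0,-0.0005],"turn":0},{"jaw":75,"delta_pos":[0,0,-0.0005],"turn":0},{"jaw":85,"delta_pos":[0,0,-0.0005],"turn":0},{"jaw":85,"delta_pos":[0,0,-0.0005],"turn":0},{"jaw":85,"delta_pos":[0,0,-0.0005],"turn":0}]' 
python3 -m handwheel '[{"jaw":85,"delta_pos":[0,0,-0.02],"turn":0},{"jaw":85,"delta_pos":[0,0,-0.045],"turn":0},{"jaw":85,"delta_pos":[0,0,-0.08],"turn":0},{"jaw":85,"delta_pos":[0,0,-0.12],"turn":0},{"jaw":85,"delta_pos":[0,0,-0.16],"turn":0},{"jaw":85,"delta_pos":[0,0,-0.19],"turn":0},{"jaw":85,"delta_pos":[0,0,-0.21],"turn":0},{"jaw":85,"delta_pos":[0,0,-0.22],"turn":0},{"jaw":85,"delta_pos":[0,0,-0.22],"turn":0}]'
python3 - <<'E'
from h import *
b=camera("scene")[:,:,::-1];cv2.imwrite("pics/b11.png",b);cv2.imwrite("pics/b11z.png",cv2.resize(b[90:330,130:430],None,fx=2.5,fy=2.5,interpolation=2))
b=camera("top")[:,:,::-1];cv2.imwrite("pics/a11.png",b);cv2.imwrite("pics/a11z.png",cv2.resize(b[130:270,90:250],None,fx=4,fy=4,interpolation=2))
E
python3 st.py
```

```text
clock: 19.67
position: [0.5926, -0.3164, 0.0046]
ee_rot: [1.0, -0.001, 0.0, 0.0]
ft_force: [-0.7, 0.4, 0.6]
grip_width: 0.994
clock: 20.42
position: [0.5935, -0.3167, 0.227]
ee_rot: [1.0, -0.001, 0.002, 0.001]
ft_force: [0.1, -0.9, -0.5]
grip_width: 0.998
t 20.52 pos [ 0.5922 -0.3162  0.2231] yaw -0.06 tilt 0.09 f [-0.12 -0.24  0.52] grip 84.8 q [ 0.66  0.45 -0.34  1.27  0.15  1.45 -1.24]
```

View pics/b11z.png

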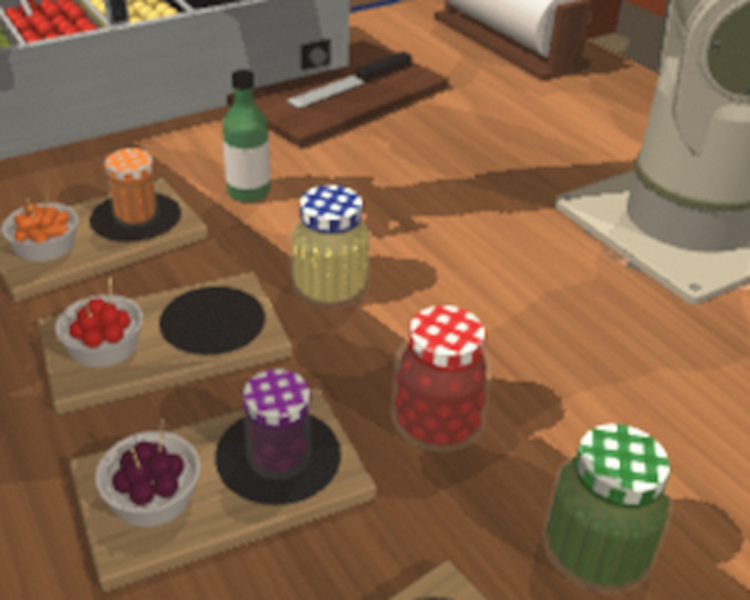

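View pics/a11z.png

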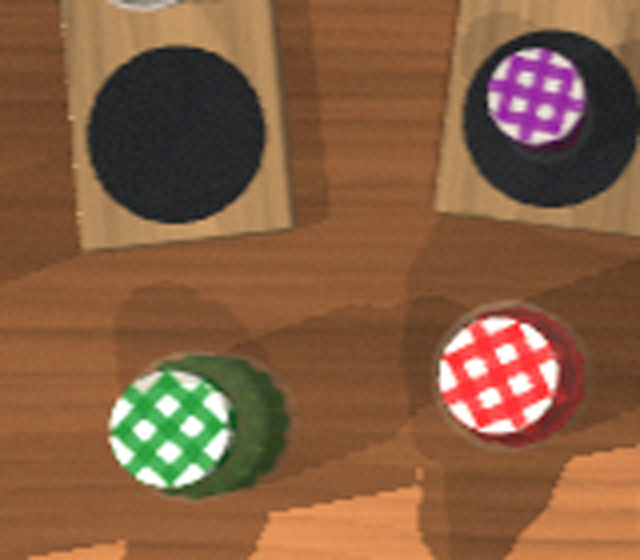

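```bash
python3 - <<'E'
from h import *
U=lambda x,y,s,ox,oy:((x+.5)/s-.5+ox,(y+.5)/s-.5+oy)
T=lambda x,y:U(x,y,4,90,130);S=lambda x,y:U(x,y,2.5,130,90)
for n,a,b,z in(("gherkin",T(170,429),S(624,456),.11),("tomato",T(499,375),S(447,331),.11),("beet",T(536,97),S(276,392),.096)):
    print(n,onz("top",a,z),onz("scene",b,z),tri(a,b))
E
```

```text
gherkin [0.42030751 0.29601428 0.11      ] [0.42249136 0.29809134 0.11      ] (array([0.42032081, 0.29675406, 0.10745777]), np.float64(0.0002487473765631877))
tomato [0.45212944 0.1166801  0.11      ] [0.45497688 0.12114366 0.11      ] (array([0.45201402, 0.11730042, 0.10582775]), np.float64(0.0003401348504693039))
beet [0.60863952 0.10088616 0.096     ] [0.61079319 0.10317687 0.096     ] (array([0.60940139, 0.10099303, 0.0933781 ]), np.float64(0.0006731956895147603))
```

```bash
python3 - <<'E'
from h import *
for u,g,r in(((260+228/4,110+449/4),(.4515,.1172+.0275+.003),.096),((260+258/4,110+445/4),(.4515,.1184+.0425+.003),.0992)):
    best=min(np.arange(.05,.25,.001),key=lambda z:np.linalg.norm(proj("scene",[*g,z])[0]-u))
    print(best,best-r,proj("scene",[*g,best])[0]-u)
E
```

```text
0.12800000000000006 0.032000000000000056 [1.11489097 0.14514869]
0.14400000000000007 0.044800000000000076 [-0.72133466 -0.21248151]
```

```bash
python3 -m handwheel '[{"jaw":85,"delta_pos":[-0.006,-0.02,0],"turn":0},{"jaw":85,"delta_pos":[-0.018,-0.055,0],"turn":0},{"jaw":85,"delta_pos":[-0.03,-0.095,0],"turn":0},{"jaw":85,"delta_pos":[-0.043,-0.135,0],"turn":0},{"jaw":85,"delta_pos":[-0.056,-0.175,0],"turn":0},{"jaw":85,"delta_pos":[-0.069,-0.215,0],"turn":0},{"jaw":85,"delta_pos":[-0.081,-0.255,0],"turn":0},{"jaw":85,"delta_pos":[-0.094,-0.295,0],"turn":0},{"jaw":85,"delta_pos":[-0.107,-0.335,0],"turn":0},{"jaw":85,"delta_pos":[-0.12,-0.375,0],"turn":0}]'
python3 -m handwheel '[{"jaw":85,"delta_pos":[-0.012,-0.03,0],"turn":0},{"jaw":85,"delta_pos":[-0.018,-0.053,0],"turn":0},{"jaw":85,"delta_pos":[-0.019,-0.06,0],"turn":0},{"jaw":85,"delta_pos":[-0.019,-0.06,0.03],"turn":0},{"jaw":85,"delta_pos":[-0.019,-0.06,0.06],"turn":0},{"jaw":85,"delta_pos":[-0.019,-0.06,0.08],"turn":0},{"jaw":85,"delta_pos":[-0.019,-0.06,0.09],"turn":0},{"jaw":85,"delta_pos":[-0.019,-0.06,0.09],"turn":0}]'
python3 st.py "[.4533,.1185,.055]"
```

```text
clock: 21.35
position: [0.4717, 0.0576, 0.2225]
ee_rot: [1.0, -0.001, -0.001, 0.0]
ft_force: [1.1, 0.6, 0.7]
grip_width: 0.998
clock: 22.02
position: [0.453, 0.1153, 0.1316]
ee_rot: [1.0, -0.001, -0.003, 0.0]
ft_force: [0.5, 0.2, -0.0]
grip_width: 0.997
t 22.02 pos [0.453  0.1153 0.1316] yaw -0.09 tilt 0.31 f [ 0.46  0.23 -0.04] grip 85.1 q [ 0.31  0.09 -0.67  1.91  0.06  1.17 -1.96]
tool shift to target [ 0.0007 -0.0032  0.0766]
```

```bash
python3 -m handwheel '[{"jaw":85,"delta_pos":[0.0,-0.001,0.01],"turn":0},{"jaw":85,"delta_pos":[0.0,-0.002,0.025],"turn":0},{"jaw":85,"delta_pos":[0.0,-0.002,0.04],"turn":0},{"jaw":85,"delta_pos":[0.0,-0.002,0.055],"turn":0},{"jaw":85,"delta_pos":[0.0,-0.002,0.066],"turn":0},{"jaw":85,"delta_pos":[0.0,-0.002,0.073],"turn":0},{"jaw":85,"delta_pos":[0.0,-0.002,0.076],"turn":0},{"jaw":85,"delta_pos":[0.0,-0.002,0.076],"turn":0},{"jaw":85,"delta_pos":[0.0,-0.002,0.076],"turn":0}]'
python3 st.py "[.4533,.1185,.055]"
python3 - <<'E'
from h import *
b=camera("scene")[:,:,::-1];cv2.imwrite("pics/b12.png",cv2.resize(b[120:290,250:400],None,fx=4,fy=3.5,interpolation=2))
E
```

```text
clock: 22.77
position: [0.4553, 0.1185, 0.0591]
ee_rot: [1.0, -0.001, 0.0, -0.0]
ft_force: [0.4, -0.7, 0.2]
grip_width: 0.992
t 22.77 pos [0.4553 0.1185 0.0591] yaw -0.06 tilt 0.04 f [ 0.44 -0.66  0.23] grip 84.7 q [ 0.28  0.18 -0.67  1.99  0.14  1.01 -2.03]
tool shift to target [-0.002   0.      0.0041]
```

View pics/b12.png

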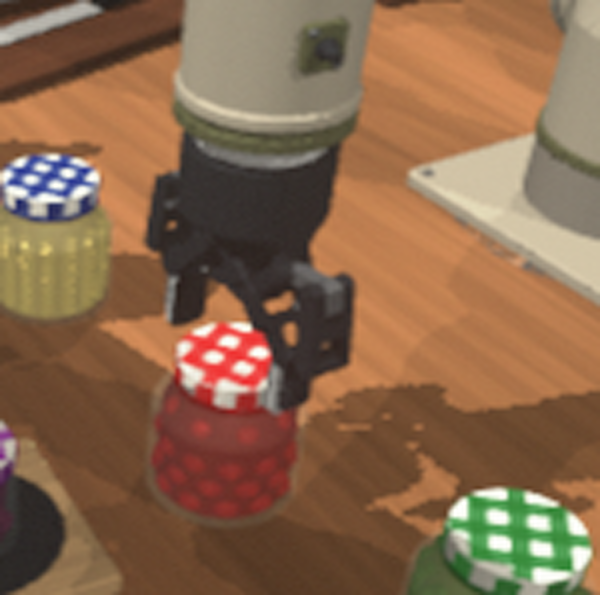

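```bash
python3 -m handwheel '[{"jaw":85,"delta_pos":[-0.002,0,0.0045],"turn":0},{"jaw":78,"delta_pos":[-0.002,0,0.0045],"turn":0},{"jaw":72,"delta_pos":[-0.002,0,0.0045],"turn":0},{"jaw":68,"delta_pos":[-0.002,0,0.0045],"turn":0},{"jaw":65,"delta_pos":[-0.002,0,0.0045],"turn":0},{"jaw":62,"delta_pos":[-0.002,0,0.0045],"turn":0},{"jaw":58,"delta_pos":[-0.002,0,0.0045],"turn":0},{"jaw":54,"delta_pos":[-0.002,0,0.0045],"turn":0},{"jaw":54,"delta_pos":[-0.002,0,0.0045],"turn":0},{"jaw":54,"delta_pos":[-0.002,0,0.0045],"turn":0}]' 70
python3 st.py "[.4533,.1185,.055]"
python3 - <<'E'
from h import *
b=camera("scene")[:,:,::-1];cv2.imwrite("pics/b13.png",cv2.resize(b[120:290,250:400],None,fx=4,fy=3.5,interpolation=2))
E
```

```text
clock: 23.65
position: [0.4533, 0.1177, 0.0549]
ee_rot: [1.0, -0.001, 0.0, 0.001]
ft_force: [-3.4, -4.9, 10.3]
grip_width: 0.722
t 23.65 pos [0.4533 0.1177 0.0549] yaw -0.1 tilt 0.08 f [-3.35 -4.89 10.32] grip 61.6 q [ 0.28  0.19 -0.67  2.    0.14  1.   -2.03]
tool shift to target [ 0.     -0.0008 -0.0001]
```

View pics/b13.png

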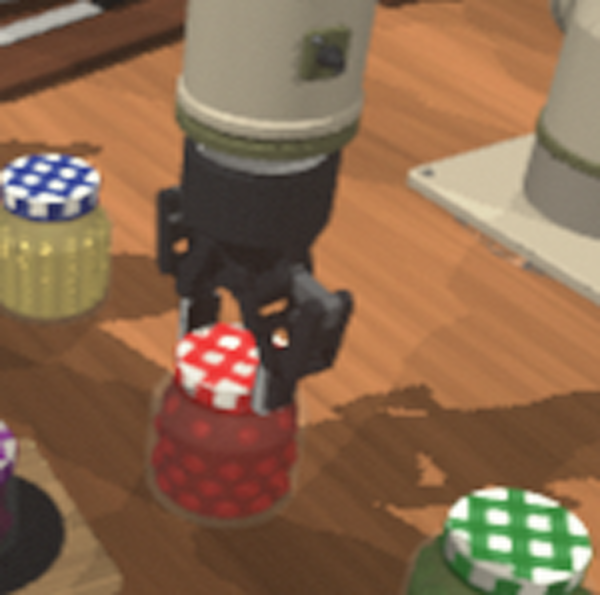

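```bash
python3 -m handwheel '[{"jaw":54,"delta_pos":[0,0,-0.002],"turn":0},{"jaw":54,"delta_pos":[0,0,-0.005],"turn":0},{"jaw":54,"delta_pos":[0,0,-0.01],"turn":0},{"jaw":54,"delta_pos":[0,0,-0.018],"turn":0},{"jaw":54,"delta_pos":[0,0,-0.028],"turn":0},{"jaw":54,"delta_pos":[0,0,-0.038],"turn":0},{"jaw":54,"delta_pos":[0,0,-0.046],"turn":0},{"jaw":54,"delta_pos":[0,0,-0.05],"turn":0},{"jaw":54,"delta_pos":[0,0,-0.05],"turn":0},{"jaw":54,"delta_pos":[0,0,-0.05],"turn":0}]'
python3 st.py "[.5885,-.094,.1]"
python3 - <<'E'
from h import *
b=camera("scene")[:,:,::-1];cv2.imwrite("pics/b14.png",cv2.resize(b[100:290,240:400],None,fx=3,fy=3,interpolation=2))
E
```

```text
clock: 24.53
position: [0.4529, 0.1183, 0.1042]
ee_rot: [1.0, -0.001, 0.0, 0.0]
ft_force: [-0.2, -0.3, -6.2]
grip_width: 0.72
t 24.53 pos [0.4529 0.1183 0.1042] yaw -0.07 tilt 0.03 f [-0.18 -0.32 -6.15] grip 61.5 q [ 0.3   0.12 -0.68  1.95  0.08  1.1  -1.99]
tool shift to target [0.1359 0.2121 0.0043]
```

View pics/b14.png

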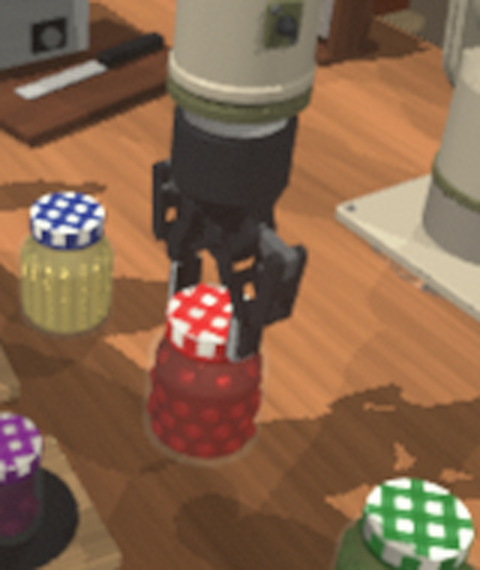

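```bash
python3 -m handwheel '[{"jaw":54,"delta_pos":[0.004,0.006,-0.01],"turn":0},{"jaw":54,"delta_pos":[0.012,0.018,-0.02],"turn":0},{"jaw":54,"delta_pos":[0.024,0.037,-0.03],"turn":0},{"jaw":54,"delta_pos":[0.04,0.062,-0.04],"turn":0},{"jaw":54,"delta_pos":[0.057,0.088,-0.04],"turn":0},{"jaw":54,"delta_pos":[0.074,0.115,-0.04],"turn":0},{"jaw":54,"delta_pos":[0.091,0.142,-0.04],"turn":0},{"jaw":54,"delta_pos":[0.107,0.167,-0.04],"turn":0},{"jaw":54,"delta_pos":[0.119,0.187,-0.04],"turn":0},{"jaw":54,"delta_pos":[0.128,0.2,-0.04],"turn":0}]'
python3 -m handwheel '[{"jaw":54,"delta_pos":[0.004,0.006,0],"turn":0},{"jaw":54,"delta_pos":[0.006,0.009,0.002],"turn":0},{"jaw":54,"delta_pos":[0.007,0.011,0.01],"turn":0},{"jaw":54,"delta_pos":[0.007,0.011,0.02],"turn":0},{"jaw":54,"delta_pos":[0.007,0.011,0.03],"turn":0},{"jaw":54,"delta_pos":[0.007,0.011,0.04],"turn":0},{"jaw":54,"delta_pos":[0.007,0.011,0.045],"turn":0},{"jaw":54,"delta_pos":[0.007,0.011,0.045],"turn":0},{"jaw":54,"delta_pos":[0.007,0.011,0.045],"turn":0}]'
python3 st.py "[.5885,-.094,.0729]"
python3 - <<'E'
from h import *
b=camera("scene")[:,:,::-1];cv2.imwrite("pics/b15.png",cv2.resize(b[110:290,120:320],None,fx=3,fy=3,interpolation=2))
E
```

```text
clock: 25.42
position: [0.5813, -0.0859, 0.1438]
ee_rot: [1.0, -0.002, -0.0, 0.0]
ft_force: [-0.4, -0.2, -6.5]
grip_width: 0.721
clock: 26.17
position: [0.5874, -0.0925, 0.0989]
ee_rot: [1.0, -0.0, -0.0, -0.0]
ft_force: [-0.3, -1.1, -6.8]
grip_width: 0.718
t 26.17 pos [ 0.5874 -0.0925  0.0989] yaw -0.04 tilt 0.03 f [-0.33 -1.07 -6.76] grip 61.3 q [ 0.48  0.38 -0.49  1.64  0.19  1.17 -1.63]
tool shift to target [0.0011 0.0015 0.026 ]
```

View pics/b15.png

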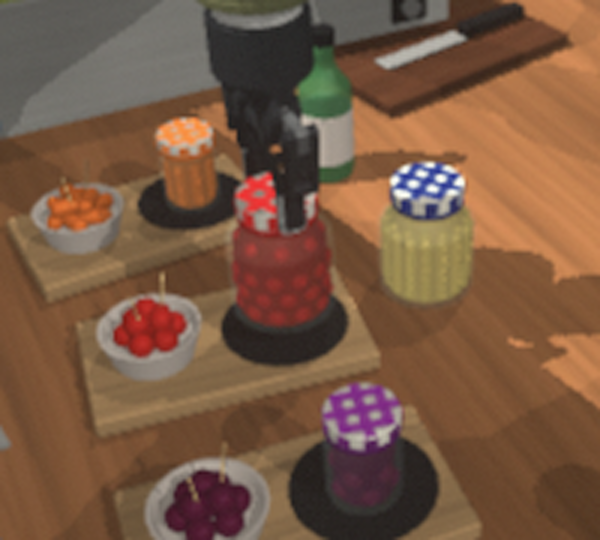

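```bash
python3 -m handwheel '[{"jaw":54,"delta_pos":[0.0005,0.001,0.004],"turn":0},{"jaw":54,"delta_pos":[0.0008,0.0015,0.009],"turn":0},{"jaw":54,"delta_pos":[0.0008,0.0015,0.014],"turn":0},{"jaw":54,"delta_pos":[0.0008,0.0015,0.018],"turn":0},{"jaw":54,"delta_pos":[0.0008,0.0015,0.021],"turn":0},{"jaw":54,"delta_pos":[0.0008,0.0015,0.023],"turn":0},{"jaw":54,"delta_pos":[0.0008,0.0015,0.024],"turn":0},{"jaw":54,"delta_pos":[0.0008,0.0015,0.024],"turn":0},{"jaw":54,"delta_pos":[0.0008,0.0015,0.024],"turn":0}]'
python3 -m handwheel '[{"jaw":54,"delta_pos":[0,0,0.0005],"turn":0},{"jaw":54,"delta_pos":[0,0,0.001],"turn":0},{"jaw":54,"delta_pos":[0,0,0.001],"turn":0}]'
```

```text
clock: 26.97
position: [0.5885, -0.0943, 0.0752]
ee_rot: [1.0, -0.001, 0.0, 0.0]
ft_force: [-0.5, 0.2, -6.2]
grip_width: 0.72
clock: 27.22
position: [0.5884, -0.0943, 0.0741]
ee_rot: [1.0, -0.001, 0.0, 0.0]
ft_force: [1.3, 0.3, -6.4]
grip_width: 0.72
```

```bash
python3 -m handwheel '[{"jaw":54,"delta_pos":[0,0,0.0005],"turn":0},{"jaw":54,"delta_pos":[0,0,0.001],"turn":0},{"jaw":54,"delta_pos":[0,0,0.001],"turn":0}]'
python3 -m handwheel '[{"jaw":54,"delta_pos":[0,0,0.0005],"turn":0},{"jaw":54,"delta_pos":[0,0,0.0008],"turn":0},{"jaw":54,"delta_pos":[0,0,0.0008],"turn":0}]'
```

```text
clock: 27.47
position: [0.5885, -0.0943, 0.0731]
ee_rot: [1.0, -0.001, 0.0, 0.0]
ft_force: [0.6, -0.6, -6.1]
grip_width: 0.719
clock: 27.72
position: [0.5888, -0.0944, 0.073]
ee_rot: [1.0, -0.001, 0.0, 0.0]
ft_force: [-2.0, -0.7, 3.1]
grip_width: 0.72
```

Contact at reading 0.073. Release and rise.

```bash
python3 -m handwheel '[{"jaw":54,"delta_pos":[0,0,-0.0003],"turn":0},{"jaw":63,"delta_pos":[0,0,-0.0003],"turn":0},{"jaw":67,"delta_pos":[0,0,-0.0003],"turn":0},{"jaw":72,"delta_pos":[0,0,-0.0003],"turn":0},{"jaw":79,"delta_pos":[0,0,-0.0003],"turn":0},{"jaw":85,"delta_pos":[0,0,-0.0003],"turn":0},{"jaw":85,"delta_pos":[0,0,-0.0003],"turn":0},{"jaw":85,"delta_pos":[0,0,-0.0003],"turn":0}]' 
python3 -m handwheel '[{"jaw":85,"delta_pos":[0,0,-0.015],"turn":0},{"jaw":85,"delta_pos":[0,0,-0.035],"turn":0},{"jaw":85,"delta_pos":[0,0,-0.065],"turn":0},{"jaw":85,"delta_pos":[0,0,-0.095],"turn":0},{"jaw":85,"delta_pos":[0,0,-0.12],"turn":0},{"jaw":85,"delta_pos":[0,0,-0.14],"turn":0},{"jaw":85,"delta_pos":[0,0,-0.15],"turn":0},{"jaw":85,"delta_pos":[0,0,-0.15],"turn":0}]'
python3 st.py "[.4216,.297,.18]"
python3 - <<'E'
from h import *
b=camera("scene")[:,:,::-1];cv2.imwrite("pics/b16.png",b);cv2.imwrite("pics/b16z.png",cv2.resize(b[100:380,110:430],None,fx=2,fy=2,interpolation=2))
E
```

```text
clock: 28.38
position: [0.5885, -0.0943, 0.0727]
ee_rot: [1.0, -0.001, 0.0, 0.0]
ft_force: [-0.1, -0.1, 0.3]
grip_width: 0.995
clock: 29.05
position: [0.5895, -0.0943, 0.2249]
ee_rot: [1.0, -0.001, 0.002, 0.0]
ft_force: [0.7, 0.9, -0.3]
grip_width: 0.995
t 29.05 pos [ 0.5895 -0.0943  0.2249] yaw -0.06 tilt 0.22 f [ 0.67  0.93 -0.34] grip 85.0 q [ 0.49  0.3  -0.5   1.48  0.14  1.4  -1.59]
tool shift to target [-0.1685 -0.3911  0.044 ]
```

View pics/b16z.png

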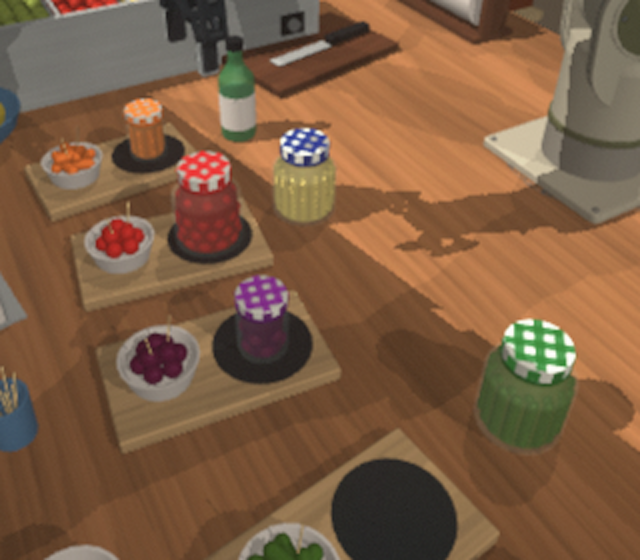

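```bash
python3 -m handwheel '[{"jaw":85,"delta_pos":[-0.008,-0.02,0],"turn":-0.01},{"jaw":85,"delta_pos":[-0.022,-0.05,0],"turn":-0.03},{"jaw":85,"delta_pos":[-0.037,-0.085,0],"turn":-0.05},{"jaw":85,"delta_pos":[-0.052,-0.12,0],"turn":-0.07},{"jaw":85,"delta_pos":[-0.067,-0.155,0],"turn":-0.09},{"jaw":85,"delta_pos":[-0.082,-0.19,0],"turn":-0.1},{"jaw":85,"delta_pos":[-0.097,-0.225,0],"turn":-0.1},{"jaw":85,"delta_pos":[-0.112,-0.26,0],"turn":-0.1},{"jaw":85,"delta_pos":[-0.127,-0.295,0],"turn":-0.1},{"jaw":85,"delta_pos":[-0.142,-0.33,0],"turn":-0.1}]'
python3 st.py "[.4216,.297,.13]"
```

```text
clock: 29.93
position: [0.4451, 0.2368, 0.2208]
ee_rot: [0.988, 0.156, -0.001, 0.0]
ft_force: [0.9, -0.2, -0.1]
grip_width: 0.997
t 29.93 pos [0.4451 0.2368 0.2208] yaw 17.92 tilt 0.13 f [ 0.89 -0.21 -0.06] grip 85.1 q [ 0.17  0.12 -0.8   1.7   0.09  1.36 -1.9 ]
tool shift to target [-0.0036 -0.0646  0.0908]
```

```bash
python3 -m handwheel '[{"jaw":85,"delta_pos":[-0.002,-0.03,0],"turn":0},{"jaw":85,"delta_pos":[-0.003,-0.054,0],"turn":0},{"jaw":85,"delta_pos":[-0.004,-0.062,0],"turn":0},{"jaw":85,"delta_pos":[-0.004,-0.062,0.02],"turn":0},{"jaw":85,"delta_pos":[-0.004,-0.062,0.045],"turn":0},{"jaw":85,"delta_pos":[-0.004,-0.062,0.07],"turn":0},{"jaw":85,"delta_pos":[-0.004,-0.062,0.085],"turn":0},{"jaw":85,"delta_pos":[-0.004,-0.062,0.09],"turn":0},{"jaw":85,"delta_pos":[-0.004,-0.062,0.09],"turn":0}]'
python3 st.py "[.4216,.297,.055]"
```

```text
clock: 30.68
position: [0.423, 0.2923, 0.1306]
ee_rot: [0.988, 0.156, -0.002, 0.001]
ft_force: [-0.4, 0.9, 0.5]
grip_width: 0.996
t 30.68 pos [0.423  0.2923 0.1306] yaw 17.91 tilt 0.21 f [-0.37  0.93  0.45] grip 85.0 q [ 0.06  0.23 -0.83  1.8   0.18  1.19 -2.09]
tool shift to target [ 0.0004 -0.0049  0.0756]
```

```bash
python3 -m handwheel '[{"jaw":85,"delta_pos":[0,-0.002,0.01],"turn":0},{"jaw":85,"delta_pos":[0,-0.003,0.025],"turn":0},{"jaw":85,"delta_pos":[0,-0.003,0.04],"turn":0},{"jaw":85,"delta_pos":[0,-0.003,0.055],"turn":0},{"jaw":85,"delta_pos":[0,-0.003,0.066],"turn":0},{"jaw":85,"delta_pos":[0,-0.003,0.073],"turn":0},{"jaw":85,"delta_pos":[0,-0.003,0.075],"turn":0},{"jaw":85,"delta_pos":[0,-0.003,0.075],"turn":0},{"jaw":85,"delta_pos":[0,-0.003,0.075],"turn":0}]'
python3 st.py "[.4216,.297,.055]"
python3 - <<'E'
from h import *
b=camera("scene")[:,:,::-1];cv2.imwrite("pics/b17.png",cv2.resize(b[160:340,300:450],None,fx=3,fy=3,interpolation=2))
E
```

```text
clock: 31.43
position: [0.4233, 0.2968, 0.0582]
ee_rot: [0.988, 0.156, 0.0, -0.0]
ft_force: [0.2, 0.6, -0.5]
grip_width: 0.995
t 31.43 pos [0.4233 0.2968 0.0582] yaw 17.94 tilt 0.05 f [ 0.2   0.57 -0.55] grip 85.0 q [ 0.01  0.33 -0.81  1.87  0.27  1.06 -2.17]
tool shift to target [-0.0016 -0.0007  0.0032]
```

View pics/b17.png

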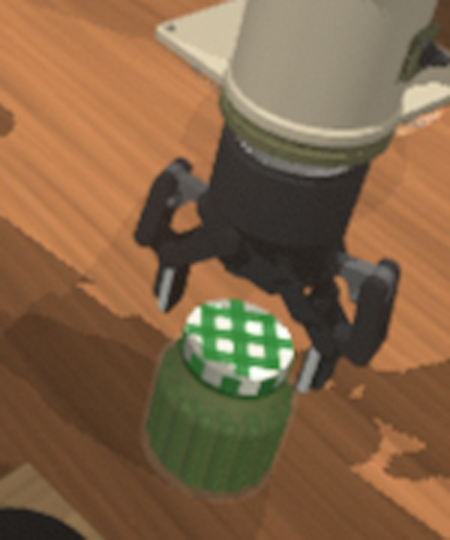

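```bash
python3 -m handwheel '[{"jaw":85,"delta_pos":[-0.0015,-0.0005,0.0035],"turn":0},{"jaw":78,"delta_pos":[-0.0015,-0.0005,0.0035],"turn":0},{"jaw":72,"delta_pos":[-0.0015,-0.0005,0.0035],"turn":0},{"jaw":68,"delta_pos":[-0.0015,-0.0005,0.0035],"turn":0},{"jaw":65,"delta_pos":[-0.0015,-0.0005,0.0035],"turn":0},{"jaw":62,"delta_pos":[-0.0015,-0.0005,0.0035],"turn":0},{"jaw":58,"delta_pos":[-0.0015,-0.0005,0.0035],"turn":0},{"jaw":54,"delta_pos":[-0.0015,-0.0005,0.0035],"turn":0},{"jaw":54,"delta_pos":[-0.0015,-0.0005,0.0035],"turn":0},{"jaw":54,"delta_pos":[-0.0015,-0.0005,0.0035],"turn":0}]' 70
python3 st.py "[.4216,.297,.055]"
python3 -m handwheel '[{"jaw":54,"delta_pos":[0,0,-0.002],"turn":0},{"jaw":54,"delta_pos":[0,0,-0.005],"turn":0},{"jaw":54,"delta_pos":[0,0,-0.01],"turn":0},{"jaw":54,"delta_pos":[0,0,-0.018],"turn":0},{"jaw":54,"delta_pos":[0,0,-0.03],"turn":0},{"jaw":54,"delta_pos":[0,0,-0.045],"turn":0},{"jaw":54,"delta_pos":[0,0,-0.06],"turn":0},{"jaw":54,"delta_pos":[0,0,-0.07],"turn":0},{"jaw":54,"delta_pos":[0,0,-0.07],"turn":0},{"jaw":54,"delta_pos":[0,0,-0.07],"turn":0}]'
python3 st.py "[.598,.3293,.1]"
python3 - <<'E'
from h import *
b=camera("scene")[:,:,::-1];cv2.imwrite("pics/b18.png",cv2.resize(b[130:384,280:450],None,fx=2,fy=2,interpolation=2))
E
```

```text
clock: 32.32
position: [0.4215, 0.2968, 0.0549]
ee_rot: [0.988, 0.156, 0.0, 0.0]
ft_force: [-3.7, -0.5, 8.0]
grip_width: 0.718
t 32.32 pos [0.4215 0.2968 0.0549] yaw 17.95 tilt 0.04 f [-3.66 -0.49  8.03] grip 61.3 q [ 0.01  0.33 -0.81  1.88  0.27  1.05 -2.17]
tool shift to target [ 0.0001 -0.0002 -0.0001]
clock: 33.15
position: [0.4217, 0.2965, 0.1246]
ee_rot: [0.988, 0.156, 0.001, 0.0]
ft_force: [0.6, -0.5, -4.2]
grip_width: 0.717
t 33.15 pos [0.4217 0.2965 0.1246] yaw 17.92 tilt 0.07 f [ 0.65 -0.53 -4.22] grip 61.3 q [ 0.05  0.24 -0.84  1.81  0.19  1.18 -2.11]
tool shift to target [0.1778 0.023  0.0248]
```

View pics/b18.png

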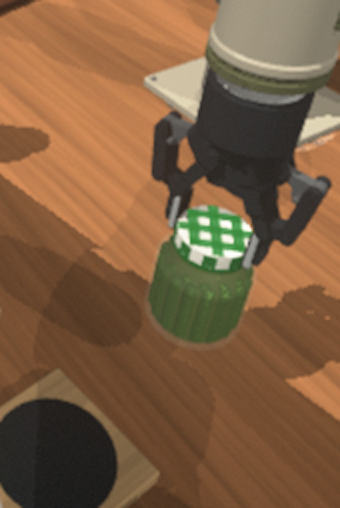

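```bash
python3 -m handwheel '[{"jaw":54,"delta_pos":[0.006,0.001,0],"turn":0},{"jaw":54,"delta_pos":[0.018,0.002,0],"turn":0},{"jaw":54,"delta_pos":[0.036,0.005,0],"turn":0},{"jaw":54,"delta_pos":[0.058,0.007,0],"turn":0},{"jaw":54,"delta_pos":[0.082,0.01,0],"turn":0},{"jaw":54,"delta_pos":[0.106,0.013,0],"turn":0},{"jaw":54,"delta_pos":[0.13,0.016,0],"turn":0},{"jaw":54,"delta_pos":[0.152,0.019,0],"turn":0},{"jaw":54,"delta_pos":[0.168,0.021,0],"turn":0},{"jaw":54,"delta_pos":[0.175,0.023,0],"turn":0}]'
python3 -m handwheel '[{"jaw":54,"delta_pos":[0.002,0,0],"turn":0},{"jaw":54,"delta_pos":[0.003,0,0.005],"turn":0},{"jaw":54,"delta_pos":[0.003,0,0.012],"turn":0},{"jaw":54,"delta_pos":[0.003,0,0.02],"turn":0},{"jaw":54,"delta_pos":[0.003,0,0.026],"turn":0},{"jaw":54,"delta_pos":[0.003,0,0.03],"turn":0},{"jaw":54,"delta_pos":[0.003,0,0.03],"turn":0},{"jaw":54,"delta_pos":[0.003,0,0.03],"turn":0}]'
python3 st.py "[.598,.3293,.0729]"
python3 - <<'E'
from h import *
b=camera("scene")[:,:,::-1];cv2.imwrite("pics/b19.png",cv2.resize(b[184:384,200:400],None,fx=2.5,fy=2.5,interpolation=2))
E
```

```text
clock: 34.03
position: [0.5968, 0.3279, 0.1218]
ee_rot: [0.988, 0.155, -0.001, 0.0]
ft_force: [0.0, 0.7, -4.4]
grip_width: 0.717
clock: 34.7
position: [0.5976, 0.3293, 0.0939]
ee_rot: [0.988, 0.156, -0.0, 0.0]
ft_force: [0.2, 0.2, -4.6]
grip_width: 0.719
t 34.7 pos [0.5976 0.3293 0.0939] yaw 17.94 tilt 0.02 f [ 0.16  0.25 -4.55] grip 61.4 q [-0.09  0.63 -0.71  1.38  0.41  1.28 -2.08]
tool shift to target [0.0004 0.0001 0.021 ]
```

View pics/b19.png

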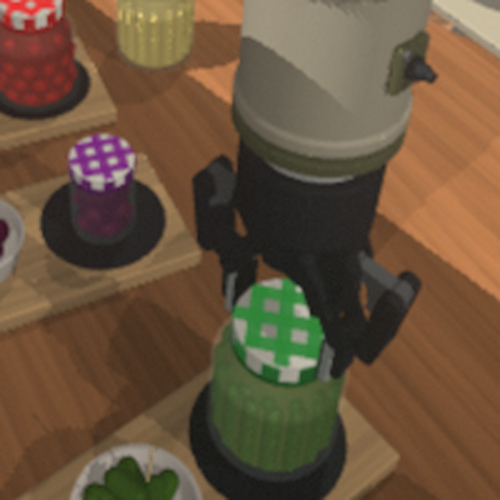

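```bash
python3 -m handwheel '[{"jaw":54,"delta_pos":[0,0,0.004],"turn":0},{"jaw":54,"delta_pos":[0,0,0.009],"turn":0},{"jaw":54,"delta_pos":[0,0,0.014],"turn":0},{"jaw":54,"delta_pos":[0,0,0.017],"turn":0},{"jaw":54,"delta_pos":[0,0,0.019],"turn":0},{"jaw":54,"delta_pos":[0,0,0.0195],"turn":0},{"jaw":54,"delta_pos":[0,0,0.0195],"turn":0},{"jaw":54,"delta_pos":[0,0,0.0195],"turn":0}]'
python3 -m handwheel '[{"jaw":54,"delta_pos":[0,0,0.0005],"turn":0},{"jaw":54,"delta_pos":[0,0,0.001],"turn":0},{"jaw":54,"delta_pos":[0,0,0.001],"turn":0}]'
```

```text
clock: 35.42
position: [0.5979, 0.3296, 0.0748]
ee_rot: [0.988, 0.156, 0.0, -0.0]
ft_force: [-0.1, 0.1, -5.0]
grip_width: 0.721
clock: 35.67
position: [0.5978, 0.3294, 0.0736]
ee_rot: [0.988, 0.156, 0.0, 0.0]
ft_force: [1.0, 1.6, -4.9]
grip_width: 0.725
```

```bash
python3 -m handwheel '[{"jaw":54,"delta_pos":[0,0,0.0004],"turn":0},{"jaw":54,"delta_pos":[0,0,0.0008],"turn":0},{"jaw":54,"delta_pos":[0,0,0.0008],"turn":0}]'
python3 -m handwheel '[{"jaw":54,"delta_pos":[0,0,0.0003],"turn":0},{"jaw":54,"delta_pos":[0,0,0.0006],"turn":0},{"jaw":54,"delta_pos":[0,0,0.0006],"turn":0}]'
```

```text
clock: 35.92
position: [0.5979, 0.3295, 0.0731]
ee_rot: [0.988, 0.156, 0.0, -0.0]
ft_force: [-0.6, -0.8, -1.6]
grip_width: 0.715
clock: 36.17
position: [0.5981, 0.3297, 0.0731]
ee_rot: [0.988, 0.156, 0.001, -0.0]
ft_force: [-2.9, -1.2, 6.2]
grip_width: 0.722
```

```bash
python3 -m handwheel '[{"jaw":54,"delta_pos":[0,0,-0.0005],"turn":0},{"jaw":63,"delta_pos":[0,0,-0.0005],"turn":0},{"jaw":67,"delta_pos":[0,0,-0.0005],"turn":0},{"jaw":72,"delta_pos":[0,0,-0.0005],"turn":0},{"jaw":79,"delta_pos":[0,0,-0.0005],"turn":0},{"jaw":85,"delta_pos":[0,0,-0.0005],"turn":0},{"jaw":85,"delta_pos":[0,0,-0.0005],"turn":0},{"jaw":85,"delta_pos":[0,0,-0.0005],"turn":0}]' 
python3 -m handwheel '[{"jaw":85,"delta_pos":[0,0,-0.015],"turn":0},{"jaw":85,"delta_pos":[0,0,-0.035],"turn":0},{"jaw":85,"delta_pos":[0,0,-0.065],"turn":0},{"jaw":85,"delta_pos":[0,0,-0.095],"turn":0},{"jaw":85,"delta_pos":[0,0,-0.13],"turn":0},{"jaw":85,"delta_pos":[0,0,-0.16],"turn":0},{"jaw":85,"delta_pos":[0,0,-0.18],"turn":0},{"jaw":85,"delta_pos":[0,0,-0.18],"turn":0}]'
python3 -m handwheel '[{"jaw":85,"delta_pos":[-0.02,0,0],"turn":0},{"jaw":85,"delta_pos":[-0.05,0,0],"turn":0},{"jaw":85,"delta_pos":[-0.08,0,0],"turn":0},{"jaw":85,"delta_pos":[-0.11,0,0],"turn":0},{"jaw":85,"delta_pos":[-0.14,0,0],"turn":0},{"jaw":85,"delta_pos":[-0.16,0,0],"turn":0},{"jaw":85,"delta_pos":[-0.16,0,0],"turn":0},{"jaw":85,"delta_pos":[-0.16,0,0],"turn":0}]'
python3 - <<'E'
from h import *
for n in("scene","top"):
    b=camera(n)[:,:,::-1];cv2.imwrite(f"pics/{n}_end.png",b);cv2.imwrite(f"pics/{n}_endz.png",cv2.resize(b,(768,576),interpolation=2))
E
```

```text
clock: 36.83
position: [0.5978, 0.3294, 0.0727]
ee_rot: [0.988, 0.156, 0.0, 0.0]
ft_force: [0.5, -0.3, 0.2]
grip_width: 0.996
clock: 37.5
position: [0.5988, 0.3309, 0.2596]
ee_rot: [0.988, 0.156, 0.004, -0.002]
ft_force: [0.1, -0.2, 0.3]
grip_width: 0.997
clock: 38.17
position: [0.4452, 0.2799, 0.2537]
ee_rot: [0.988, 0.156, 0.001, 0.001]
ft_force: [0.7, -0.5, 0.1]
grip_width: 0.996
```

View pics/scene_endz.png

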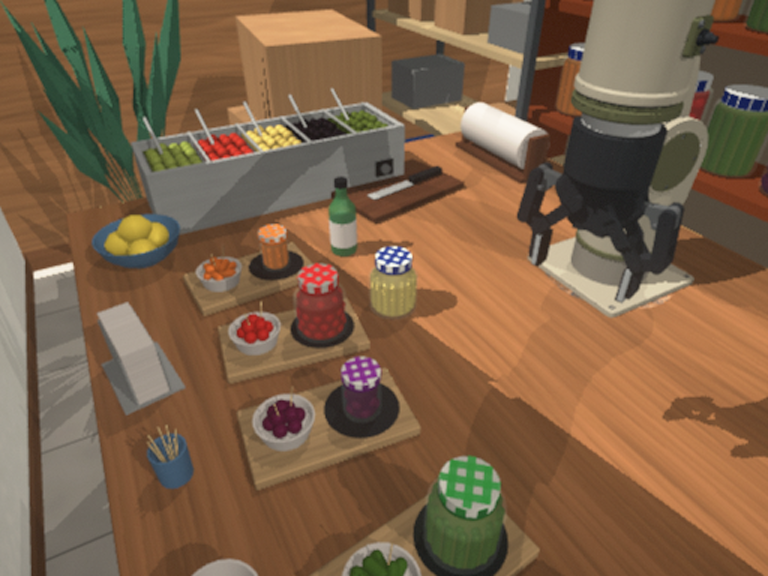

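View pics/top_endz.png

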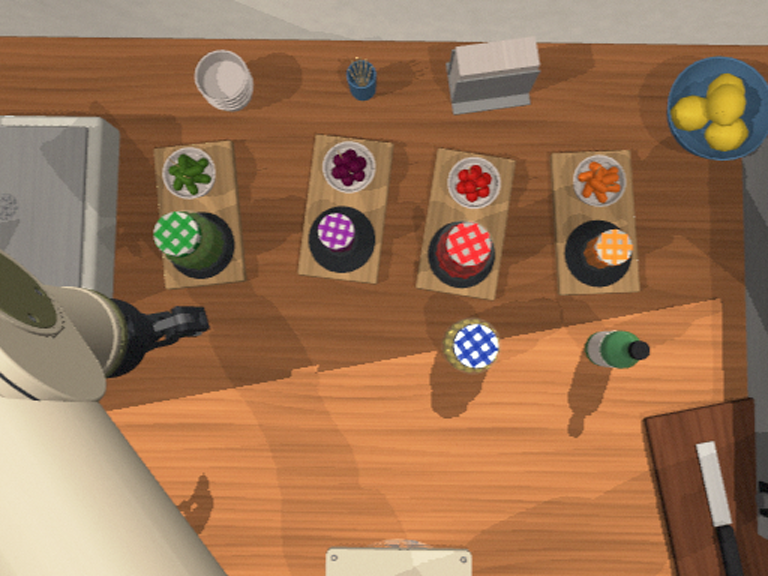

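```bash
python3 - <<'E'
from h import *
for n,u,z,s in(("gherkin",(177,234),.128,(.5967,.3285)),("beet",(336,231),.096,(.6094,.0993)),("tomato",(468.5,245),.128,(.587,-.0954)),("carrot",(613.5,247),.096,(.5919,-.3176))):
    p=onz("top",((u[0]+.5)/1.5-.5,(u[1]+.5)/1.5-.5),z);print(n,p[:2].round(4),"err vs top-cam slate",(p[:2]-s).round(4))
a=cv2.imread("pics/top0.png");b=cv2.imread("pics/top_end.png")
print("corn/oil diff",cv2.absdiff(a,b)[205:260,292:340].mean(),cv2.absdiff(a,b)[215:255,385:440].mean())
E
```

```text
gherkin [0.5957 0.3272] err vs top-cam slate [-0.001  -0.0013]
beet [0.6087 0.1004] err vs top-cam slate [-0.0007  0.0011]
tomato [ 0.585  -0.0948] err vs top-cam slate [-0.002   0.0006]
carrot [ 0.5898 -0.3155] err vs top-cam slate [-0.0021  0.0021]
corn/oil diff 5.036363636363636 4.768636363636364
```

All four jars are within 3 mm of their slate centres. The corn jar and oil bottle are unchanged, and the gripper is clear.

```bash
python3 -c "
from workcell import hand_in
print(hand_in())"
```

```text
the job is handed in; nothing more can be done
None
```

I took both stacks apart, small jars first, and stood all four jars upright on the slates with the matching dishes. The order was beet, carrot, tomato, gherkin, and I handed the job in at about 38 s on the clock.

- **Placing:** Each jar was lowered in steps of about 1 mm or less until the wrist force showed contact, then released. The beet jar took the most force, about 19 N; the other three stayed between 3 and 6 N.
- **Final positions:** In the last pictures all four jars stand upright, with lids within about 3 mm of the slate centres as seen from the top camera. The corn jar and oil bottle are standing where they were, and the gripper was clear of everything.
- **Disagreements:** The pictures put the fingertips about 32 mm higher than the reported TCP height. I set the grasp heights from the pictures, and contact on every slate came within 1 mm of where the grasp heights predicted. The two cameras also disagreed by 2 to 5 mm, so I averaged them.

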